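# Refit the drive gear and refill the capsule dispenser

### The arm

A 6-joint arm with a two-finger parallel gripper is mounted at the origin on the work surface. World frame = base frame: x ahead of the robot, y to its left, z up, the work surface at z = 0. Lengths are in m, angles in rad, forces in N, time in s.
With the tool pointing down it reaches from about 0.275 to 0.975 m from the base axis. Payload 8.4 kg.
Tool frame: the origin (TCP) lies midway between the tips of the shut fingers; the grasp point (between the pads) lies 19 mm behind it (ctrl.pinch_z is the distance from the TCP to the grasp point, in m); z points along the fingers, y is the line along which they close (so a half turn about z gives the same grasp; the last joint's range is limited). The gripper opens to 92 mm and grips with 3 to 60 N. Pads are 20 mm wide; open, the fingers measure 128 mm over their backs; the gripper's body (75 mm by 189 mm) begins 69 mm behind the grasp point.
Start: joints at [-1.294, 0.353, 1.633, -0, 1.155, -0.002], TCP at [0.172, -0.601, 0.215] pointing down, gripper open.
Joint ranges: [-2.63, 2.63], [-0.92, 2.1], [0.06, 2.66], [-1.3, 4.44], [0, 2.69], [-3.02, 3.02]. Speed limits (rad/s): [2.22, 2.22, 2.79, 3.14, 3.14, 3.14].

### API

Orientations are given as a unit quaternion [x, y, z, w].
In Python, from cell import readout, snapshot, ctrl, spotter gives the robot as it stands.
- The arm moves only by the shell command python3 -m crank 'ROWS' [OPENING] [FORCE]. ROWS is JSON, a list of rows, each a list of 6 numbers: the shift along the tool's x, y, z in units of 100 mm (1.0 is 100 mm), then the turn, a rotation vector about the tool's x, y, z in units of 0.5 rad (1.0 is 0.5 rad). In form: [[dx, dy, dz, rx, ry, rz], ...]. A call has 1 to 12 rows; each row is the pose to reach, as a shift and turn from the pose commanded when the call began, along the tool's axes at that moment; what a row does not reach only later rows make up. A row lasts 1/10 s, in which the tool goes at most 50 mm and 8.59 degrees, less where a joint would pass 70% of its speed; a pose out of reach is approached as far as the arm can. A call with a number of a shift or a turn outside -1 to 1 is refused whole. A call with a gripper value outside its range is refused whole. OPENING is the gripper's target within -1 to 1 (shut at 1, half-way at 0, fully open at -1), set as the call begins (- or left out, the last holds). The fingers move at their own pace and stop on an object; FORCE is the grip in N (left out, the last holds). Time passes only in rows, so rows that repeat a pose let the fingers close. It gives the time, the measured TCP pose, the force, the opening and the grip force at its end, in the units of the state.
- readout.get_state(): the state, without advancing time (a new reading comes with each control period).
- snapshot(name): name is "side" or "top" or "wrist"; returns a dict with "image" (400x640x3 uint8, red, green, blue), "fx", "fy", "cx", "cy" (pixels), "position" and "attitude" of the camera in the world. Camera axes: x right, y down, z forward; pixel columns grow to the right and rows downward; lengths in m; the calibration is good to about 2 mm. A picture is of the moment at which its call begins. There is no depth.
- ctrl.hand_in(): hands the job in; it is judged then, once.
Trained networks look in a picture, given as the dict that the camera call returned (one of the last four; its "shot" number tells which), for a name from the list of things; names that differ only in an ending like _2 or _b are one class to them, and where a whole thing is asked for, a point or a joint stands for the part that bears it (a point fixed in the world has none). Each returns a list of dicts, best first, with "p" (0 to 1); they miss things now and then, are a little off and sometimes report something else, mostly with a low value. They report only what shows in the picture. A call takes as long as a camera call.
- spotter.recognise(picture, label): "centre" ([x, y, z] in m, in world coordinates, good to about 4 mm: the middle of the surface that is visible of it).
- spotter.spot_point(picture, label): "centre" ([x, y, z] in m, in world coordinates, good to about 4 mm: a listed point, or the origin of a listed thing).
The state is a dict: "time_s": time; "q": joint angles; "joint_velocities": joint speeds; "effort": joint torques, N m; "tool_pos": TCP position; "orientation": TCP orientation; "force": force on the tool from outside, world axes, zero at the start; "moment": the same for the moment, N m; "gripper_width": finger opening in m; "finger_force": force on a finger pad.
Only numpy, scipy, OpenCV 4.12 (cv2) and the standard library are available. Lean on these libraries where they do the work, as an engineer would, in place of code of your own. Each camera call takes 0.05 s, during which the arm holds its last target. There are 200 camera calls.

### The job

Get the capsule dispenser at the mushroom packing bench ready: put the loose drive gear on its post, turn it until its teeth mesh with the brass pinion, push it fully home, then wind it by its knob until the pinion's red line points at the green mark. Load blue capsules flat into the clear tube until the top of the stack stands level with the tube's green lip (one may be in there already) and put any capsules left over in the grey stock box. When the dispenser is filled and wound to its mark, press the red ready button fully down. Leave the mushrooms, tape roll and brush alone.

Things in the scene. Friction and masses are not known exactly. Their poses are not given: they have to be found in the camera images.
- dispenser: capsule dispenser, fixed: aluminium base plate 120 (x) x 320 (y) x 20 mm high carrying a clear magazine tube at its +y end, a steel gear post and a brass pinion at its -y end. Origin at the centre of the plate's underside, z up, y along the plate
- tube_floor (a point): centre of the tube's floor (top of the plate), axes as the dispenser's. Two curved clear walls at +x and -x, 51 mm apart inside, 55 mm high, then a green flared lip up to 63 mm, 68 mm wide over all. Towards +y and -y the tube is open from top to bottom (slots 32 mm wide), room for fingers down to the floor. The green lip is the fill mark: five stacked capsules come to 60 mm, within it
- stockbox_in (a point): centre of the inner floor of the open grey stock box, fixed to the bench: 150 (x) x 130 (y) x 35 mm high outside, walls and floor 4 mm thick
- post_seat (a point): centre of the gear's seat, a shoulder 38 mm across, 24 mm above the bench, on the gear post's axis; axes as the dispenser's. Post 16 mm in diameter up to 24 mm above the seat, then tapering to 6 mm at its top, 34 mm above the seat. The pinion's axis is 50 mm away towards -y
- pinion_axis (a point): pinion's axis at the height of the gear's seat; axes as the dispenser's, does not turn. Brass pinion of 8 square teeth 5.6 mm thick, outer diameter 48 mm, root 30 mm; the teeth reach from 0 to 14 mm above this point
- feed (a joint): pinion angle, rad, counter-clockwise from above positive, stops at 1.7 either way, starts -1.45 to -0.75; stiff (0.12 N m), stays put. At 0 the red line on it points to the green mark (dispenser's -y) and a tooth gap faces the gear post; teeth every 45 degrees. In mesh, gear turned by a turns the pinion by -1.5 a, after up to 0.16 rad of play of the gear
- gear_knob (a point): grip point of the loose drive gear, on its axis, 64 mm above its underside. White, 12 square teeth 5.6 mm thick every 30 degrees, one on its +x axis; outer diameter 68, root 49, 16 mm high; hub 43 mm across to 40 mm; orange bar knob 46 (x) x 16 (y) mm, 40 to 80 mm up. Bore from below 18 x 36 mm deep. 0.22 kg. Out of mesh it rests 14 mm above its seat
- ready_top (a point): top of the red round ready button, 32 mm across, on a grey housing; pressed straight down, 6 mm of travel, 5 N at the bottom, springs back
- ready (a joint): travel of the ready button (m): 0 up, 0.006 fully down
- cap1_center (a point): loose plastic capsule, blue with a white paper spot on top, upright cylinder 46 mm across and 12 mm high, 0.03 kg; this point is its centre, 6 mm above its underside. It starts lying flat on the bench; absent in some starts, but there are always enough
- cap2_center (a point): loose plastic capsule, blue with a white paper spot on top, upright cylinder 46 mm across and 12 mm high, 0.03 kg; this point is its centre, 6 mm above its underside. It starts lying flat on the bench; absent in some starts, but there are always enough
- cap3_center (a point): loose plastic capsule, blue with a white paper spot on top, upright cylinder 46 mm across and 12 mm high, 0.03 kg; this point is its centre, 6 mm above its underside. It starts lying flat on the bench; absent in some starts, but there are always enough
- cap4_center (a point): loose plastic capsule, blue with a white paper spot on top, upright cylinder 46 mm across and 12 mm high, 0.03 kg; this point is its centre, 6 mm above its underside. It starts lying flat on the bench; absent in some starts, but there are always enough
- cap5_center (a point): loose plastic capsule, blue with a white paper spot on top, upright cylinder 46 mm across and 12 mm high, 0.03 kg; this point is its centre, 6 mm above its underside. It starts lying flat on the bench; absent in some starts, but there are always enough
- cap6_center (a point): loose plastic capsule, blue with a white paper spot on top, upright cylinder 46 mm across and 12 mm high, 0.03 kg; this point is its centre, 6 mm above its underside. It starts lying flat on the bench; absent in some starts, but there are always enough
- pre1_center (a point): Plastic capsule, blue with a white paper spot on top, upright cylinder 46 mm across and 12 mm high, 0.03 kg; this point is its centre, 6 mm above its underside. If present, it starts already in the magazine tube, flat on its floor; absent in some starts
- mush1: loose brown mushroom standing on the bench, about 48 mm across and 48 mm high; origin under its stem; to be left alone
- mush2: loose brown mushroom standing on the bench, about 43 mm across and 43 mm high; origin under its stem; to be left alone
- taperoll: loose yellow roll of tape lying flat, 70 mm across and 18 mm high; origin under its centre; to be left alone
- brush: loose hand brush lying flat, about 200 mm long along its x, 20 mm high, origin near its middle; to be left alone

How it is judged:
On the way, in this order (a step that is already met when the one before it is completed fails the run):
1. the gear is on its post, in mesh with the pinion and fully home (horizontal distance between gear_knob and post_seat below 0.006 m and z of gear_knob in the frame of post_seat below 0.0675 m and angle between gear_knob's own z axis and vertical below 0.08 rad), for 0.2 s.
2. with the gear home, the pinion's red line is wound to the green mark (all of step 1 and value of joint feed between -0.17 and 0.17 rad), for 0.2 s.
3. with the gear home, the line at the mark and the stack's top at the green lip, the ready button is pressed fully down (all of step 2 and ((horizontal distance between cap1_center and tube_floor below 0.008 m and z of cap1_center in the frame of tube_floor between 0.049 and 0.059 m) or (horizontal distance between cap2_center and tube_floor below 0.008 m and z of cap2_center in the frame of tube_floor between 0.049 and 0.059 m) or (horizontal distance between cap3_center and tube_floor below 0.008 m and z of cap3_center in the frame of tube_floor between 0.049 and 0.059 m) or (horizontal distance between cap4_center and tube_floor below 0.008 m and z of cap4_center in the frame of tube_floor between 0.049 and 0.059 m) or (horizontal distance between cap5_center and tube_floor below 0.008 m and z of cap5_center in the frame of tube_floor between 0.049 and 0.059 m) or (horizontal distance between cap6_center and tube_floor below 0.008 m and z of cap6_center in the frame of tube_floor between 0.049 and 0.059 m) or (horizontal distance between pre1_center and tube_floor below 0.008 m and z of pre1_center in the frame of tube_floor between 0.049 and 0.059 m)) and not (horizontal distance between cap1_center and tube_floor below 0.035 m and z of cap1_center in the frame of tube_floor above 0.061 m) and not (horizontal distance between cap2_center and tube_floor below 0.035 m and z of cap2_center in the frame of tube_floor above 0.061 m) and not (horizontal distance between cap3_center and tube_floor below 0.035 m and z of cap3_center in the frame of tube_floor above 0.061 m) and not (horizontal distance between cap4_center and tube_floor below 0.035 m and z of cap4_center in the frame of tube_floor above 0.061 m) and not (horizontal distance between cap5_center and tube_floor below 0.035 m and z of cap5_center in the frame of tube_floor above 0.061 m) and not (horizontal distance between cap6_center and tube_floor below 0.035 m and z of cap6_center in the frame of tube_floor above 0.061 m) and not (horizontal distance between pre1_center and tube_floor below 0.035 m and z of pre1_center in the frame of tube_floor above 0.061 m) and value of joint ready above 0.0045 m), for 0.05 s.
At the end, for the whole second after the job is handed in: Gear upright and home (within 3.5 mm of its seat); pinion within 0.17 rad of the mark; the top capsule in the tube has its top 55 to 65 mm above the floor, none above it; all other capsules are in the tube or the stock box; ready button up again (all of step 2 and ((horizontal distance between cap1_center and tube_floor below 0.008 m and z of cap1_center in the frame of tube_floor between 0.049 and 0.059 m) or (horizontal distance between cap2_center and tube_floor below 0.008 m and z of cap2_center in the frame of tube_floor between 0.049 and 0.059 m) or (horizontal distance between cap3_center and tube_floor below 0.008 m and z of cap3_center in the frame of tube_floor between 0.049 and 0.059 m) or (horizontal distance between cap4_center and tube_floor below 0.008 m and z of cap4_center in the frame of tube_floor between 0.049 and 0.059 m) or (horizontal distance between cap5_center and tube_floor below 0.008 m and z of cap5_center in the frame of tube_floor between 0.049 and 0.059 m) or (horizontal distance between cap6_center and tube_floor below 0.008 m and z of cap6_center in the frame of tube_floor between 0.049 and 0.059 m) or (horizontal distance between pre1_center and tube_floor below 0.008 m and z of pre1_center in the frame of tube_floor between 0.049 and 0.059 m)) and not (horizontal distance between cap1_center and tube_floor below 0.035 m and z of cap1_center in the frame of tube_floor above 0.061 m) and not (horizontal distance between cap2_center and tube_floor below 0.035 m and z of cap2_center in the frame of tube_floor above 0.061 m) and not (horizontal distance between cap3_center and tube_floor below 0.035 m and z of cap3_center in the frame of tube_floor above 0.061 m) and not (horizontal distance between cap4_center and tube_floor below 0.035 m and z of cap4_center in the frame of tube_floor above 0.061 m) and not (horizontal distance between cap5_center and tube_floor below 0.035 m and z of cap5_center in the frame of tube_floor above 0.061 m) and not (horizontal distance between cap6_center and tube_floor below 0.035 m and z of cap6_center in the frame of tube_floor above 0.061 m) and not (horizontal distance between pre1_center and tube_floor below 0.035 m and z of pre1_center in the frame of tube_floor above 0.061 m) and ((horizontal distance between cap1_center and tube_floor below 0.008 m and z of cap1_center in the frame of tube_floor below 0.06 m) or (x of cap1_center in the frame of stockbox_in between -0.075 and 0.075 m and y of cap1_center in the frame of stockbox_in between -0.065 and 0.065 m and z of cap1_center in the frame of stockbox_in below 0.04 m)) and ((horizontal distance between cap2_center and tube_floor below 0.008 m and z of cap2_center in the frame of tube_floor below 0.06 m) or (x of cap2_center in the frame of stockbox_in between -0.075 and 0.075 m and y of cap2_center in the frame of stockbox_in between -0.065 and 0.065 m and z of cap2_center in the frame of stockbox_in below 0.04 m)) and ((horizontal distance between cap3_center and tube_floor below 0.008 m and z of cap3_center in the frame of tube_floor below 0.06 m) or (x of cap3_center in the frame of stockbox_in between -0.075 and 0.075 m and y of cap3_center in the frame of stockbox_in between -0.065 and 0.065 m and z of cap3_center in the frame of stockbox_in below 0.04 m)) and ((horizontal distance between cap4_center and tube_floor below 0.008 m and z of cap4_center in the frame of tube_floor below 0.06 m) or (x of cap4_center in the frame of stockbox_in between -0.075 and 0.075 m and y of cap4_center in the frame of stockbox_in between -0.065 and 0.065 m and z of cap4_center in the frame of stockbox_in below 0.04 m)) and ((horizontal distance between cap5_center and tube_floor below 0.008 m and z of cap5_center in the frame of tube_floor below 0.06 m) or (x of cap5_center in the frame of stockbox_in between -0.075 and 0.075 m and y of cap5_center in the frame of stockbox_in between -0.065 and 0.065 m and z of cap5_center in the frame of stockbox_in below 0.04 m)) and ((horizontal distance between cap6_center and tube_floor below 0.008 m and z of cap6_center in the frame of tube_floor below 0.06 m) or (x of cap6_center in the frame of stockbox_in between -0.075 and 0.075 m and y of cap6_center in the frame of stockbox_in between -0.065 and 0.065 m and z of cap6_center in the frame of stockbox_in below 0.04 m)) and ((horizontal distance between pre1_center and tube_floor below 0.008 m and z of pre1_center in the frame of tube_floor below 0.06 m) or (x of pre1_center in the frame of stockbox_in between -0.075 and 0.075 m and y of pre1_center in the frame of stockbox_in between -0.065 and 0.065 m and z of pre1_center in the frame of stockbox_in below 0.04 m)) and value of joint ready below 0.002 m); the robot touches nothing.
It fails at once if a bystander (mushroom, tape roll or brush) was moved more than 3 cm (distance of any of mush1, mush2, taperoll, brush from where it was at the start of the episode above 0.03 m).
Of cap1, cap2, cap3, cap4, cap5 only 4 to 5 are there at a start; the rules pass over those that are not, and their reading is None.
Of cap6, pre1 only 1 to 2 are there at a start; the rules pass over those that are not, and their reading is None.
At some moment in a run one of cap1, cap2, cap3, cap4, cap5, cap6 may be knocked a few centimetres aside while the robot is not near it.
It also fails if it takes over 208 s, if anything falls off the work surface, if the arm or the gripper's body presses on something with over 40 N, if the wrist force passes 120 N, or if a joint passes its speed limit or range.

## Working session

There is one attempt and no reset: what is moved stays moved. The work goes in short steps, Python scripts to look and compute and a shell command to move; the robot and the scene stay as the last step left them, time stands still between calls to the robot, and variables do not carry over. Pictures are saved under pics/ and viewed, at most 14 in all, crops included, and the job is handed in when it is done.

```bash
mkdir -p pics; ls; cat > h.py <<'E'
import numpy as np, cv2
from scipy.spatial.transform import Rotation as R
from cell import readout, snapshot, ctrl, spotter
def save(s,n): cv2.imwrite(f'pics/{n}.png', cv2.cvtColor(s['image'],cv2.COLOR_RGB2BGR))
def camR(s):
    a=np.array(s['attitude'],float); return R.from_matrix(a) if a.shape==(3,3) else R.from_quat(a)
def ray(s,u,v,z):
    d=camR(s).apply([(u-s['cx'])/s['fx'],(v-s['cy'])/s['fy'],1]); p=np.array(s['position']); return p+d*(z-p[2])/d[2]
def proj(s,p):
    c=camR(s).inv().apply(np.array(p)-s['position']); return [round(s['fx']*c[0]/c[2]+s['cx'],1),round(s['fy']*c[1]/c[2]+s['cy'],1)]
def tool(p):  # shift to world point p in tool axes, units
    st=readout.get_state(); return np.round(R.from_quat(st['orientation']).inv().apply(np.array(p)-st['tool_pos'])*10,3)
E
python3 - <<'E'
from h import *
st=readout.get_state(); print({k:np.round(v,3) for k,v in st.items()}); print(ctrl.pinch_z)
for n in ('top','side'):
    s=snapshot(n); save(s,n+'0'); print(n,s['position'],s['attitude'],s['fx'])
    for l in ['dispenser','tube_floor','stockbox_in','post_seat','pinion_axis','gear_knob','ready_top','cap1_center','pre1_center','mush1','taperoll','brush']:
        print(l,[(np.round(d['centre'],3).tolist(),round(d['p'],2)) for d in spotter.spot_point(s,l)][:8])
print(readout.get_state()['time_s'])
E
```

```text
pics
{'time_s': np.float64(0.0), 'q': array([-1.294,  0.354,  1.634,  0.   ,  1.155, -0.002]), 'joint_velocities': array([-0.   ,  0.002, -0.001,  0.   ,  0.001,  0.001]), 'effort': array([ 2.0000e-03, -5.9384e+01, -3.3421e+01,  7.0000e-02,  2.3000e-02,
       -0.0000e+00]), 'tool_pos': array([ 0.172, -0.6  ,  0.214]), 'orientation': array([ 0.99 ,  0.139, -0.   , -0.001]), 'force': array([0.508, 0.384, 0.299]), 'moment': array([-0.025, -0.066,  0.03 ]), 'finger_force': np.float64(0.0), 'gripper_width': np.float64(0.092)}
0.0187
top [0.35688828 0.02458277 1.03460289] [-0.70194205  0.70734595 -0.06993746  0.04525283] 366.8301519689391
dispenser [([0.638, -0.035, 0.001], 0.95)]
tube_floor [([0.638, 0.065, 0.02], 0.78), ([0.534, 0.444, 0.004], 0.59)]
stockbox_in [([0.531, 0.444, 0.005], 0.61)]
post_seat [([0.635, -0.092, 0.022], 0.65), ([0.641, -0.324, 0.004], 0.48)]
pinion_axis [([0.636, -0.148, 0.024], 0.63), ([0.638, 0.062, 0.021], 0.54)]
gear_knob [([0.469, -0.236, 0.06], 0.64)]
ready_top []
cap1_center [([0.462, 0.025, 0.009], 0.77)]
pre1_center [([0.642, 0.062, 0.023], 0.42)]
mush
[... 258 characters left out ...]
341784 -0.03944661  0.01310542 -0.38153862] 458.0613621017099
dispenser [([0.64, -0.037, 0.002], 0.88), ([0.468, 0.023, 0.006], 0.35)]
tube_floor [([0.643, 0.064, 0.019], 0.77), ([0.439, -0.418, -0.002], 0.53)]
stockbox_in [([0.533, 0.447, 0.003], 0.59)]
post_seat [([0.638, -0.098, 0.025], 0.96), ([0.643, 0.066, 0.018], 0.55)]
pinion_axis [([0.629, -0.144, 0.022], 0.87)]
gear_knob [([0.632, -0.146, 0.024], 0.58)]
ready_top [([0.49, -0.377, 0.022], 0.56)]
cap1_center [([0.464, 0.022, 0.004], 0.53)]
pre1_center [([0.64, 0.065, 0.026], 0.62)]
mush1 [([0.643, -0.326, -0.001], 0.67), ([0.437, -0.419, 0.001], 0.63)]
taperoll [([0.688, 0.273, -0.001], 0.82)]
brush [([0.639, -0.039, 0.0], 0.36)]
1.3
```

View pics/top0.png

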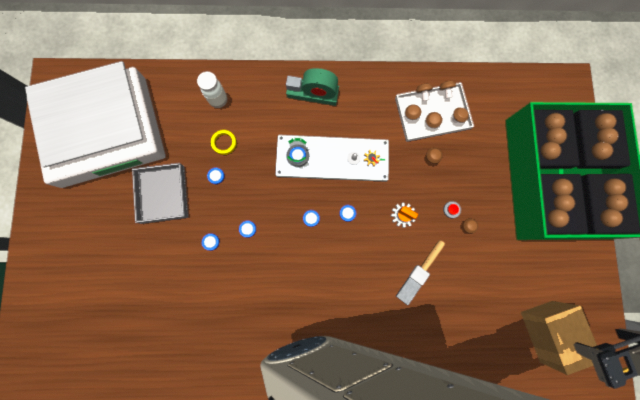

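View pics/side0.png

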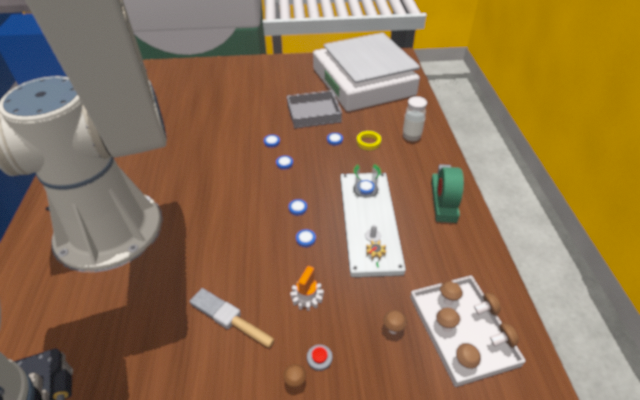

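Top view: five loose capsules at (215,176), (210,242), (247,229), (311,218) and (348,213), plus one in the tube at (298,155). The gear is at (405,214), the button at (453,209) and the stock box at (159,192). Next I'll measure by colour.

```bash
cat >> h.py <<'E'
def blobs(s,lo,hi,z,amin=8,roi=None):
    hsv=cv2.cvtColor(s['image'],cv2.COLOR_RGB2HSV); m=cv2.inRange(hsv,np.array(lo),np.array(hi))
    if roi: k=np.zeros_like(m); x0,x1,y0,y1=roi; k[y0:y1,x0:x1]=1; m*=k
    out=[]
    for c in cv2.findContours(m,cv2.RETR_EXTERNAL,cv2.CHAIN_APPROX_NONE)[0]:
        if cv2.contourArea(c)<amin: continue
        mm=cv2.moments(c); u,v=mm['m10']/mm['m00'],mm['m01']/mm['m00']
        pts=np.array([ray(s,*p[0],z)[:2] for p in c],np.float32); r=cv2.minAreaRect(pts)
        out.append(dict(uv=(round(u),round(v)),area=mm['m00'],c=np.round(ray(s,u,v,z),4),rect=np.round([*r[0],*r[1],r[2]],4)))
    return out
BLUE=([100,120,60],[130,255,255]); ORANGE=([8,180,150],[18,255,255]); RED=([0,180,120],[4,255,255])
E
python3 - <<'E'
from h import *
s=snapshot('top')
for n,c,z in (('blue',BLUE,.012),('orange',ORANGE,.08),('red',RED,.03)):
    for b in blobs(s,*c,z): print(n,b)
hsv=cv2.cvtColor(s['image'],cv2.COLOR_RGB2HSV)
k=np.zeros((400,640),np.uint8);k[125:190,265:400]=1
m=cv2.inRange(hsv,np.array([0,0,180]),np.array([180,50,255]))*k
c=max(cv2.findContours(m,0,1)[0],key=cv2.contourArea)
p=np.array([ray(s,*q[0],.02)[:2] for q in c],np.float32); print('plate',cv2.minAreaRect(p))
cv2.imwrite('pics/crop1.png',cv2.resize(cv2.cvtColor(s['image'][125:235,265:475],cv2.COLOR_RGB2BGR),None,fx=3.8,fy=3.8,interpolation=cv2.INTER_CUBIC))
E
```

```text
blue {'uv': (210, 241), 'area': 202.0, 'c': array([0.4012, 0.3039, 0.012 ]), 'rect': array([4.012e-01, 3.040e-01, 4.410e-02, 4.090e-02, 8.952e+01])}
blue {'uv': (247, 229), 'area': 195.5, 'c': array([0.4357, 0.2037, 0.012 ]), 'rect': array([4.36100e-01, 2.04100e-01, 4.43000e-02, 4.15000e-02, 8.95893e+01])}
blue {'uv': (311, 218), 'area': 188.0, 'c': array([0.4642, 0.0276, 0.012 ]), 'rect': array([4.64000e-01, 2.70000e-02, 4.37000e-02, 4.35000e-02, 4.46347e+01])}
blue {'uv': (347, 213), 'area': 182.0, 'c': array([ 0.4779, -0.0754,  0.012 ]), 'rect': array([ 4.78800e-01, -7.57000e-02,  4.23000e-02,  4.26000e-02,
        8.90129e+01])}
blue {'uv': (215, 176), 'area': 189.0, 'c': array([0.5862, 0.2966, 0.012 ]), 'rect': array([5.86300e-01, 2.97400e-01, 4.52000e-02, 4.34000e-02, 8.98803e+01])}
blue {'uv': (297, 151), 'area': 37.5, 'c': array([0.6579, 0.0671, 0.012 ]), 'rect': array([0.655 , 0.0671, 0.0314, 0.0467, 8.9809])}
orange {'uv': (403, 216), 'area': 12.0, 'c': array([ 0.4607, -0.2158,  0.08  ]), 'rect': array([ 4.56200e-01, -2.15900e-01,  3.51000e-02,  1.44000e-02,
        6.26702e+01])}
orange {'uv': (410, 212), 'area': 100.5, 'c': array([ 0.471 , -0.2333,  0.08  ]), 'rect': array([ 4.72800e-01, -2.33600e-01,  4.80000e-02,  2.13000e-02,
        6.00864e+01])}
red {'uv': (453, 209), 'area': 68.5, 'c': array([ 0.4855, -0.3699,  0.03  ]), 'rect': array([ 4.85300e-01, -3.70500e-01,  2.71000e-02,  2.68000e-02,
        4.30395e+01])}
plate ((0.637898325920105, -0.03483216464519501), (0.3202854096889496, 0.12080959230661392), 87.3901596069336)
```

View pics/crop1.png

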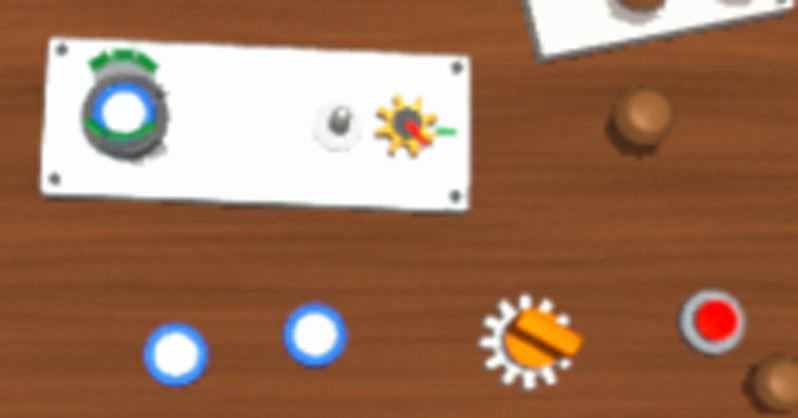

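```bash
for i in 1; do
python3 -m crank '[[0.45,-0.3,0,0,0,0],[0.95,-0.65,0,0,0,0],[0.95,-0.65,0,0,0,0],[0.95,-0.65,0,0,0,0]]' -1 20
python3 -m crank '[[0.45,-0.3,0,0,0,0],[0.95,-0.65,0,0,0,0],[0.95,-0.65,0,0,0,0],[0.95,-0.65,0,0,0,0]]'
python3 -m crank '[[0.45,-0.3,0,0,0,0],[0.95,-0.65,0,0,0,0],[0.95,-0.65,0,0,0,0],[0.95,-0.65,0,0,0,0]]'
python3 -m crank '[[0.4,-0.3,0,0,0,-0.3],[0.6,-0.6,0,0,0,-0.6],[0.6,-0.6,0,0,0,-0.8],[0.6,-0.6,0,0,0,-0.8],[0.6,-0.6,0,0,0,-0.8]]'
python3 -m crank '[[0,0,0,0,0,-0.3],[0,0,0,0,0,-0.6],[0,0,0,0,0,-0.75],[0,0,0,0,0,-0.75],[0,0,0,0,0,-0.75]]'
done
python3 - <<'E'
from h import *
s=snapshot('wrist'); save(s,'w1')
st=readout.get_state(); print(st['time_s'],st['tool_pos'],st['orientation'],np.round(st['q'],2),s['position'],s['attitude'],s['fx'])
for b in blobs(s,*ORANGE,.08,20): print(b)
for l in ['gear_knob','post_seat','pinion_axis','ready_top']: print(l,[(np.round(d['centre'],3).tolist(),round(d['p'],2)) for d in spotter.spot_point(s,l)][:3])
E
```

```text
time_s: 1.75
tool_pos: [0.2467, -0.5109, 0.2149]
orientation: [0.99, 0.14, 0.0, 0.0]
force: [0.7, 0.3, 0.3]
gripper_width: 0.0921
finger_force: 0.0
time_s: 2.15
tool_pos: [0.3196, -0.4236, 0.2148]
orientation: [0.99, 0.14, 0.0, 0.0]
force: [-0.1, -1.1, 0.0]
gripper_width: 0.0919
finger_force: 0.0
time_s: 2.55
tool_pos: [0.3929, -0.3355, 0.2147]
orientation: [0.99, 0.14, -0.0, 0.0]
force: [-0.3, 0.3, 0.3]
gripper_width: 0.0916
finger_force: 0.0
time_s: 3.05
tool_pos: [0.433, -0.2626, 0.2147]
orientation: [0.944, 0.331, -0.0, 0.0]
force: [-0.2, -0.2, -0.2]
gripper_width: 0.0919
finger_force: 0.0
time_s: 3.55
tool_pos: [0.4332, -0.2618, 0.2146]
orientation: [0.866, 0.501, -0.0, 0.0]
force: [-0.6, 0.8, 0.1]
gripper_width: 0.0921
finger_force: 0.0
3.6 [ 0.43318528 -0.2616041   0.21459899] [ 8.65479859e-01  5.00943712e-01 -7.52192175e-05  7.36938078e-05] [-0.55  0.17  1.88 -0.    1.09 -0.02] [ 0.47445853 -0.18952209  0.38458449] [ 0.9555109  -0.25581829 -0.03790152  0.1418429 ] 287.8505439529806
{'uv': (339, 147), 'area': 741.0, 'c': array([ 0.4752, -0.2335,  0.08  ]), 'rect': array([ 4.76400e-01, -2.35800e-01,  4.30000e-02,  2.42000e-02,
        6.07205e+01])}
{'uv': (324, 144), 'area': 234.5, 'c': array([ 0.4626, -0.2226,  0.08  ]), 'rect': array([ 4.61600e-01, -2.22400e-01,  3.42000e-02,  1.05000e-02,
        6.06049e+01])}
gear_knob [([0.473, -0.236, 0.066], 0.64)]
post_seat []
pinion_axis []
ready_top [([0.491, -0.376, 0.022], 0.77)]
```

View pics/w1.png

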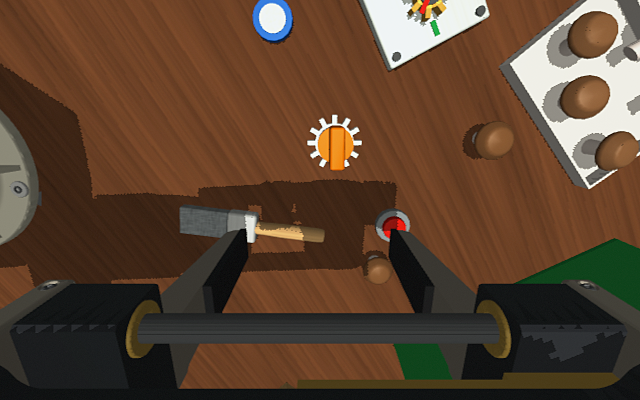

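The wrist view shows the knob at (338,148), upright in the image and so in line with the tool's x axis. I'll go down and grip it.

```bash

python3 -m crank '[[0.22,0.11,0.3,0,0,0],[0.44,0.22,0.6,0,0,0],[0.44,0.22,0.85,0,0,0],[0.44,0.22,0.85,0,0,0]]' -1 20
python3 - <<'E'
from h import *
s=snapshot('wrist'); save(s,'w2')
for b in blobs(s,*ORANGE,.08,20): print(b)
print([(np.round(d['centre'],3).tolist(),round(d['p'],2)) for d in spotter.spot_point(s,'gear_knob')][:3], tool([.474,-.235,.045]),readout.get_state()['tool_pos'])
E
```

```text
time_s: 4.2
tool_pos: [0.4726, -0.2319, 0.1266]
orientation: [0.864, 0.503, -0.002, -0.002]
force: [-0.6, 0.5, 0.1]
gripper_width: 0.0915
finger_force: 0.0
{'uv': (335, 203), 'area': 275.0, 'c': array([ 0.4901, -0.2273,  0.08  ]), 'rect': array([ 4.90300e-01, -2.27700e-01,  3.09000e-02,  9.00000e-03,
        6.46605e+01])}
{'uv': (315, 212), 'area': 951.0, 'c': array([ 0.4724, -0.226 ,  0.08  ]), 'rect': array([ 4.69800e-01, -2.27200e-01,  4.93000e-02,  2.44000e-02,
        5.71836e+01])}
[([0.472, -0.239, 0.062], 0.77)] [-0.015  0.008  0.848] [ 0.47417058 -0.23335424  0.12977946]
```

View pics/w2.png

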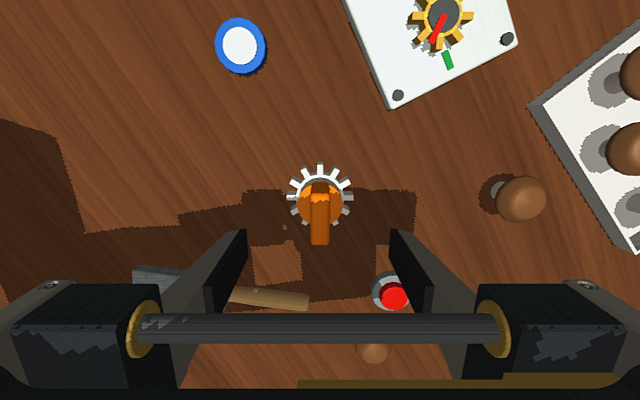

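The knob is at (320,214), between the fingers. The pinion's red line runs from about (441,15) to (434,45), and the green mark is at (448,60).

```bash

python3 - <<'E'
from h import *
s=snapshot('wrist')
print('knobproj',proj(s,[.474,-.235,.08]),proj(s,[.474,-.235,.04]))
hsv=cv2.cvtColor(s['image'],cv2.COLOR_RGB2HSV)
m=(cv2.inRange(hsv,np.array([0,170,100]),np.array([5,255,255]))>0); m[:, :380]=0; m[90:]=0
v,u=np.nonzero(m); P=np.array([ray(s,a,b,.039)[:2] for a,b in zip(u,v)])
d=P.mean(0); w=np.linalg.svd(P-d)[2][0]; print('red',d,w,np.degrees(np.arctan2(w[1],w[0])),len(u), 'minus pin',P.min(0),P.max(0))
m=cv2.inRange(hsv,np.array([45,120,60]),np.array([75,255,255])); m[:, :380]=0; m[90:]=0
v,u=np.nonzero(m); print('green',np.mean([ray(s,a,b,.02)[:2] for a,b in zip(u,v)],0))
for l in ['post_seat','pinion_axis']: print(l,[(np.round(d['centre'],3).tolist(),round(d['p'],2)) for d in spotter.spot_point(s,l)][:3])
E
python3 -m crank '[[-0.02,0.01,0.4,0,0,0],[-0.02,0.01,0.84,0,0,0],[-0.02,0.01,0.84,0,0,0],[-0.02,0.01,0.84,0,0,0]]'
python3 -m crank '[[0,0,0,0,0,0],[0,0,0,0,0,0],[0,0,0,0,0,0],[0,0,0,0,0,0],[0,0,0,0,0,0],[0,0,0,0,0,0],[0,0,0,0,0,0],[0,0,0,0,0,0]]' 1 40
python3 -m crank '[[0,0,-0.4,0,0,0],[0,0,-0.8,0,0,0],[0,0,-0.8,0,0,0],[0,0,-0.8,0,0,0]]'
python3 - <<'E'
from h import *
s=snapshot('side'); 
for b in blobs(s,*ORANGE,.08+.08,20): print(b)
s=snapshot('wrist'); save(s,'w3');
E
```

```text
knobproj [np.float64(319.2), np.float64(218.5)] [np.float64(319.1), np.float64(203.3)]
red [ 0.62581502 -0.15210161] [-0.79265689 -0.60966798] -142.4345002998083 202 minus pin [ 0.61621037 -0.16053614] [ 0.63540486 -0.14390523]
green [ 0.63225708 -0.17835808]
post_seat []
pinion_axis [([0.636, -0.147, 0.025], 0.96)]
time_s: 4.85
tool_pos: [0.4743, -0.2359, 0.0465]
orientation: [0.864, 0.503, -0.0, -0.0]
force: [-0.1, -0.6, 0.5]
gripper_width: 0.0922
finger_force: 0.0
time_s: 5.65
tool_pos: [0.4742, -0.2356, 0.0455]
orientation: [0.864, 0.503, -0.0, -0.0]
force: [0.3, 0.1, -0.2]
gripper_width: 0.0297
finger_force: 0.0
time_s: 6.05
tool_pos: [0.4748, -0.2359, 0.1263]
orientation: [0.864, 0.503, 0.001, 0.001]
force: [-0.4, 0.5, -0.9]
gripper_width: 0.0006
finger_force: 0.0
{'uv': (312, 287), 'area': 53.0, 'c': array([ 0.479, -0.319,  0.16 ]), 'rect': array([ 4.80200e-01, -3.18700e-01,  3.04000e-02,  9.80000e-03,
        6.31967e+01])}
{'uv': (306, 275), 'area': 121.0, 'c': array([ 0.4696, -0.2915,  0.16  ]), 'rect': array([ 4.686e-01, -2.943e-01,  4.890e-02,  1.460e-02,  6.091e+01])}
```

View pics/w3.png

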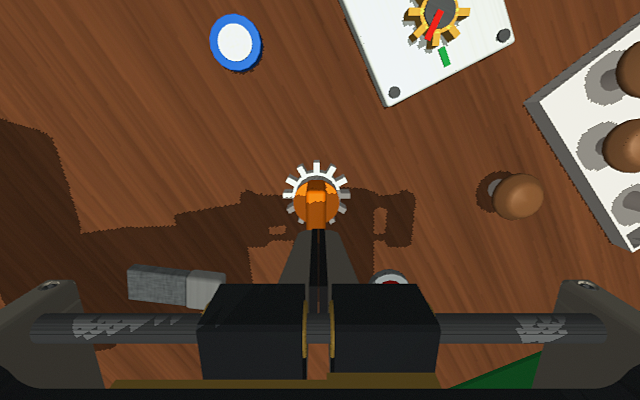

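The fingers were still closing when I lifted, so the gear stayed on the bench at (317,195). I'll open halfway, go down again and wait longer.

```bash

python3 -m crank '[[0,0,0,0,0,0],[0,0,0,0,0,0],[0,0,0,0,0,0],[0,0,0,0,0,0],[0,0,0,0,0,0],[0,0,0,0,0,0],[0,0,0,0,0,0],[0,0,0,0,0,0]]' 0 40
python3 -m crank '[[0,0,0.4,0,0,0],[0,0,0.8,0,0,0],[0,0,0.8,0,0,0],[0,0,0.8,0,0,0]]'
python3 -m crank '[[0,0,0,0,0,0],[0,0,0,0,0,0],[0,0,0,0,0,0],[0,0,0,0,0,0],[0,0,0,0,0,0],[0,0,0,0,0,0],[0,0,0,0,0,0],[0,0,0,0,0,0]]' 1 40
python3 -m crank '[[0,0,-0.4,0,0,0],[0,0,-0.8,0,0,0],[0,0,-0.8,0,0,0],[0,0,-0.8,0,0,0]]'
python3 - <<'E'
from h import *
s=snapshot('wrist'); save(s,'w4'); print(tool([.635,-.095,.1257]))
for b in blobs(s,*ORANGE,.08+.08,20): print(b)
E
```

```text
time_s: 6.95
tool_pos: [0.4743, -0.2356, 0.1256]
orientation: [0.864, 0.503, 0.0, 0.0]
force: [0.1, -0.1, 0.9]
gripper_width: 0.046
finger_force: 0.0
time_s: 7.35
tool_pos: [0.4739, -0.2355, 0.0457]
orientation: [0.864, 0.503, -0.0, -0.001]
force: [0.1, -0.2, 0.8]
gripper_width: 0.0461
finger_force: 0.0
time_s: 8.15
tool_pos: [0.4744, -0.2357, 0.0458]
orientation: [0.864, 0.503, 0.0, 0.0]
force: [-0.7, -0.3, 4.1]
gripper_width: 0.0158
finger_force: 40.0
time_s: 8.55
tool_pos: [0.4747, -0.2359, 0.126]
orientation: [0.864, 0.503, 0.0, 0.001]
force: [-0.5, 0.3, -2.5]
gripper_width: 0.0157
finger_force: 40.0
[ 2.017  0.707 -0.008]
{'uv': (317, 266), 'area': 1089.0, 'c': array([ 0.4759, -0.232 ,  0.16  ]), 'rect': array([ 4.74600e-01, -2.35100e-01,  4.00000e-02,  1.09000e-02,
        6.05961e+01])}
{'uv': (338, 223), 'area': 133.5, 'c': array([ 0.4974, -0.2159,  0.16  ]), 'rect': array([ 4.9680e-01, -2.1560e-01,  5.8000e-03,  1.2800e-02,  6.2396e+00])}
{'uv': (298, 222), 'area': 147.5, 'c': array([ 0.4796, -0.2056,  0.16  ]), 'rect': array([ 4.79900e-01, -2.06300e-01,  1.39000e-02,  5.90000e-03,
        1.65285e+01])}
```

View pics/w4.png

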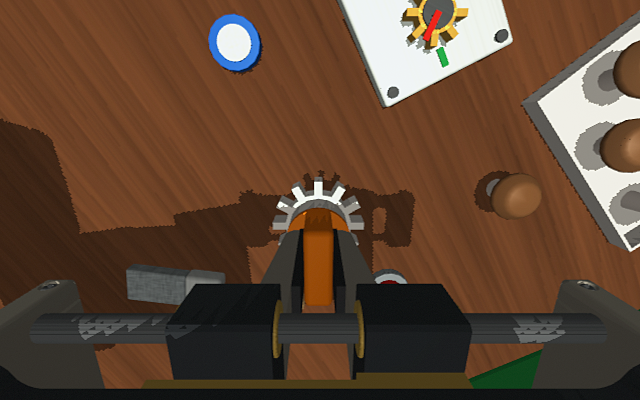

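The gear is gripped and hanging straight. I'll move halfway and refine the post position.

```bash

python3 -m crank '[[0.4,0.2,-0.1,0,0,0],[0.8,0.35,-0.1,0,0,0],[1,0.35,-0.1,0,0,0],[1,0.35,-0.1,0,0,0],[1,0.35,-0.1,0,0,0],[1,0.35,-0.1,0,0,0]]'
python3 - <<'E'
from h import *
s=snapshot('wrist'); save(s,'w5'); print(tool([.635,-.095,.1257]),readout.get_state()['orientation'])
for l in ['post_seat','pinion_axis','dispenser']: print(l,[(np.round(d['centre'],4).tolist(),round(d['p'],2)) for d in spotter.spot_point(s,l)][:3])
for p in ([.635,-.095,.058],[.635,-.095,.024],[.633,-.145,.038],[.630,-.195,.02]): print(p,proj(s,p))
E
```

```text
time_s: 9.2
tool_pos: [0.5528, -0.1664, 0.1345]
orientation: [0.864, 0.503, -0.001, -0.001]
force: [-0.8, -0.6, -1.6]
gripper_width: 0.016
finger_force: 40.0
[1.028 0.358 0.09 ] [ 8.64567237e-01  5.02516583e-01 -5.92546932e-04 -4.74071946e-04]
post_seat [([0.6392, -0.0959, 0.0242], 0.57)]
pinion_axis [([0.6378, -0.147, 0.0273], 0.74)]
dispenser [([0.6367, -0.0362, 0.0017], 0.67), ([0.6371, -0.1496, 0.025], 0.42), ([0.6375, -0.0976, 0.0229], 0.23)]
[0.635, -0.095, 0.058] [np.float64(363.6), np.float64(84.4)]
[0.635, -0.095, 0.024] [np.float64(358.0), np.float64(87.6)]
[0.633, -0.145, 0.038] [np.float64(383.4), np.float64(138.5)]
[0.63, -0.195, 0.02] [np.float64(398.5), np.float64(181.8)]
```

View pics/w5.png

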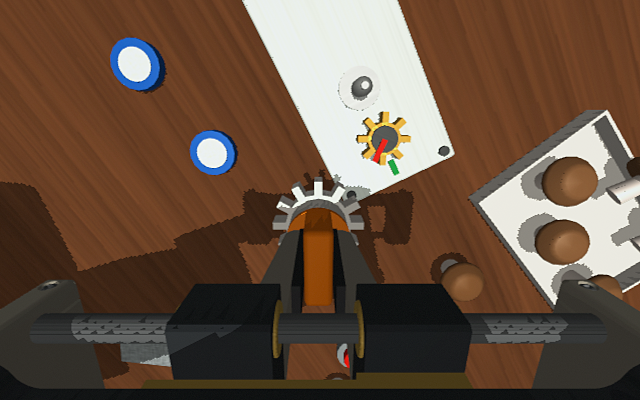

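The predicted post tip and pinion pixels match the picture at (365,84) and (384,139). I'll move over the post and lower slowly.

```bash

python3 -m crank '[[0.4,0.2,0,0,0,0],[0.8,0.37,0,0,0,0],[1,0.37,0,0,0,0],[1,0.37,0,0,0,0],[1,0.37,0,0,0,0],[1,0.37,0,0,0,0]]'
python3 -m crank '[[0.03,0,0.1,0,0,0],[0.03,0,0.2,0,0,0],[0.03,0,0.28,0,0,0],[0.03,0,0.32,0,0,0],[0.03,0,0.36,0,0,0],[0.03,0,0.4,0,0,0],[0.03,0,0.43,0,0,0],[0.03,0,0.46,0,0,0],[0.03,0,0.48,0,0,0],[0.03,0,0.49,0,0,0]]'
python3 -m crank '[[0,0,0.03,0,0,0],[0,0,0.06,0,0,0],[0,0,0.09,0,0,0],[0,0,0.09,0,0,0]]'
python3 -c "
from h import *
st=readout.get_state(); print(st['force'],st['moment'],tool([.636,-.0955,.0693]))"
```

```text
time_s: 10.0
tool_pos: [0.6345, -0.0982, 0.1354]
orientation: [0.864, 0.503, -0.001, -0.0]
force: [0.1, 0.3, -1.5]
gripper_width: 0.016
finger_force: 40.0
time_s: 11.0
tool_pos: [0.6368, -0.0951, 0.0865]
orientation: [0.864, 0.503, -0.0, 0.0]
force: [-3.5, -2.7, 2.4]
gripper_width: 0.0154
finger_force: 40.0
time_s: 11.4
tool_pos: [0.6367, -0.0952, 0.0773]
orientation: [0.864, 0.503, -0.0, 0.0]
force: [-3.0, -5.1, -3.1]
gripper_width: 0.0156
finger_force: 40.0
[-2.9760897  -5.0940219  -3.08108535] [-1.04395401  0.5597462  -0.01147414] [-0.007 -0.005  0.08 ]
```

```bash

python3 -m crank '[[-0.01,0,0.03,0,0,0],[-0.01,0,0.06,0,0,0],[-0.01,0,0.08,0,0,0],[-0.01,0,0.09,0,0,0],[-0.01,0,0.09,0,0,0],[-0.01,0,0.09,0,0,0]]'
python3 - <<'E'
from h import *
st=readout.get_state(); print(st['force'],st['moment'],st['tool_pos'])
s=snapshot('side'); print([(np.round(d['centre'],4).tolist(),round(d['p'],2)) for d in spotter.spot_point(s,'gear_knob')])
E
```

```text
time_s: 12.0
tool_pos: [0.6367, -0.0954, 0.0698]
orientation: [0.864, 0.503, 0.0, -0.0]
force: [-6.9, -0.8, 12.5]
gripper_width: 0.0157
finger_force: 40.0
[-6.86000767 -0.79713714 12.49895876] [-0.16424195  1.33120437 -0.0301179 ] [ 0.63673457 -0.09543336  0.06976501]
[([0.6356, -0.0932, 0.093], 0.69)]
```

The gear is home with 12 N of seating force. Winding clockwise now.

```bash

python3 -m crank '[[0,0,-0.01,0,0,0.15],[0,0,-0.01,0,0,0.3],[0,0,-0.01,0,0,0.45],[0,0,-0.01,0,0,0.6],[0,0,-0.01,0,0,0.75],[0,0,-0.01,0,0,0.9],[0,0,-0.01,0,0,1],[0,0,-0.01,0,0,1],[0,0,-0.01,0,0,1]]'
python3 -m crank '[[0,0,0,0,0,0.1],[0,0,0,0,0,0.2],[0,0,0,0,0,0.28],[0,0,0,0,0,0.28],[0,0,0,0,0,0.28]]'
python3 - <<'E'
from h import *
st=readout.get_state(); print(st['force'],st['moment'],st['tool_pos'],st['orientation'])
s=snapshot('side'); a=proj(s,[.634,-.13,.05]); u,v=map(int,a); print(u,v)
cv2.imwrite('pics/s2.png',cv2.resize(cv2.cvtColor(s['image'][v-50:v+60,u-70:u+70],cv2.COLOR_RGB2BGR),None,fx=5,fy=5,interpolation=cv2.INTER_CUBIC))
E
```

```text
time_s: 13.0
tool_pos: [0.6371, -0.0959, 0.0698]
orientation: [0.962, 0.274, 0.0, 0.0]
force: [-2.1, -3.2, 3.0]
gripper_width: 0.016
finger_force: 40.0
time_s: 13.5
tool_pos: [0.6371, -0.0962, 0.0698]
orientation: [0.978, 0.206, 0.0, 0.001]
force: [-2.2, -5.6, 2.9]
gripper_width: 0.0156
finger_force: 40.0
[-2.15402099 -5.59413616  2.85106646] [-1.11994235  0.32053554  0.18200511] [ 0.63709988 -0.09621898  0.06983721] [9.78487106e-01 2.06306924e-01 3.26863139e-04 5.74167306e-04]
375 239
```

View pics/s2.png

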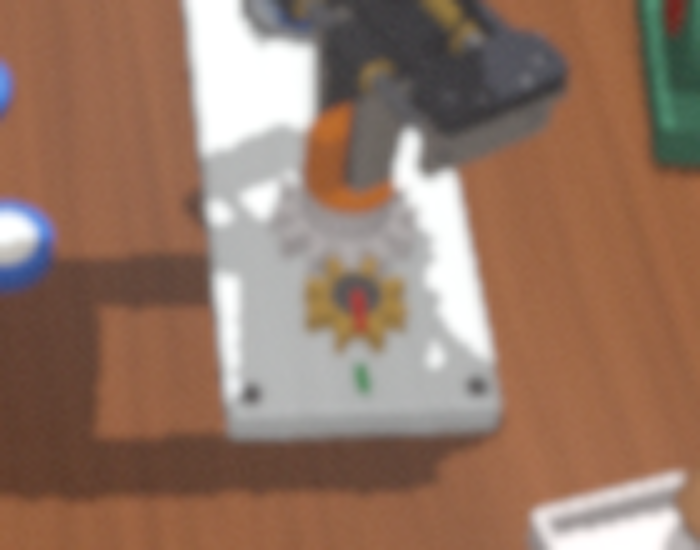

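The red line at (355,280)→(362,330) points at the green mark (362,380). I'll release, back off and measure.

```bash

python3 -m crank '[[0,0,0,0,0,0],[0,0,0,0,0,0],[0,0,0,0,0,0],[0,0,0,0,0,0],[0,0,0,0,0,0],[0,0,0,0,0,0]]' 0 20
python3 -m crank '[[0,0,-0.2,0,0,0],[0,0,-0.6,0,0,0],[-0.3,0,-1,0,0,0],[-0.7,0,-1,0,0,0],[-1,0,-1,0,0,0],[-1,0,-1,0,0,0]]'
cat > feed.py <<'E'
from h import *
def feed(s):
    hsv=cv2.cvtColor(s['image'],cv2.COLOR_RGB2HSV)
    m=cv2.inRange(hsv,np.array([0,170,80]),np.array([5,255,255])); c=proj(s,[.633,-.145,.038]); u0,v0=map(int,c)
    k=np.zeros_like(m); cv2.circle(k,(u0,v0),40,1,-1); v,u=np.nonzero(m*k); P=np.array([ray(s,a,b,.039)[:2] for a,b in zip(u,v)])
    d=P.mean(0); w=np.linalg.svd(P-d)[2][0]; w*=np.sign(w@(d-[.6345,-.146]))
    print('feed',np.arctan2(w[1],w[0])+np.pi/2+.0455,'n',len(u),'tip-based',np.arctan2(*(d-[.6345,-.146])[::-1])+np.pi/2+.0455)
E
python3 - <<'E'
from feed import *
s=snapshot('wrist'); save(s,'w6'); feed(s)
for l in ['gear_knob','pinion_axis','post_seat','tube_floor']: print(l,[(np.round(d['centre'],4).tolist(),round(d['p'],2)) for d in spotter.spot_point(s,l)][:3])
st=readout.get_state(); print(st['tool_pos'],st['orientation'],np.round(st['q'],2))
print(np.round([b['c'] for b in blobs(s,*BLUE,.012,40)],3))
E
```

```text
time_s: 14.15
tool_pos: [0.6368, -0.0955, 0.0696]
orientation: [0.979, 0.205, 0.0, -0.0]
force: [0.3, 0.4, -0.2]
gripper_width: 0.0459
finger_force: 0.0
time_s: 14.75
tool_pos: [0.542, -0.1367, 0.1699]
orientation: [0.979, 0.205, -0.001, -0.0]
force: [0.3, 0.5, 0.1]
gripper_width: 0.0459
finger_force: 0.0
feed -0.02773000798166235 n 108 tip-based -0.11777539905057198
gear_knob [([0.6399, -0.1021, 0.0869], 0.79), ([0.638, -0.3278, 0.004], 0.41)]
pinion_axis [([0.637, -0.1486, 0.0284], 0.56)]
post_seat []
tube_floor []
[ 0.54618524 -0.13554705  0.16954119] [9.78624107e-01 2.05656952e-01 2.68022727e-04 5.07290272e-05] [-0.25  0.31  1.81  0.    1.02  0.91]
[[ 0.481 -0.076  0.012]
 [ 0.468  0.025  0.012]
 [ 0.444  0.19   0.012]
 [ 0.639  0.066  0.012]]
```

View pics/w6.png

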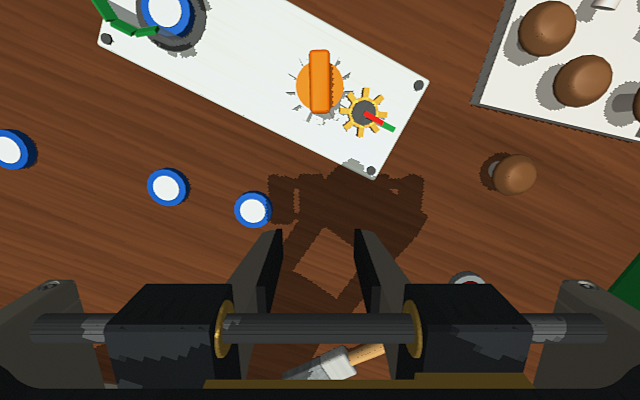

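The feed reads about -0.03 rad and the red line (375,116) is in line with the green mark (388,127), so winding is done. Capsules next: I'll align the tool with the tube's slots above the nearest capsule.

```bash

python3 -m crank '[[-0.2,-0.4,0.1,0,0,0.2],[-0.37,-0.81,0.3,0,0,0.4],[-0.37,-0.81,0.6,0,0,0.6],[-0.37,-0.81,0.8,0,0,0.8],[-0.37,-0.81,0.8,0,0,0.92],[-0.37,-0.81,0.8,0,0,0.92],[-0.37,-0.81,0.8,0,0,0.92]]' -0.5 15
python3 - <<'E'
from h import *
s=snapshot('wrist'); save(s,'w7'); print(tool([.479,-.076,.004]),readout.get_state()['orientation'])
for b in blobs(s,*BLUE,.012,40): print(b['uv'],b['c'],b['rect'])
print(proj(s,[.479,-.076,.012]))
E
```

```text
time_s: 15.7
tool_pos: [0.4795, -0.0763, 0.0896]
orientation: [1.0, -0.022, 0.0, -0.0]
force: [0.5, 0.1, 0.7]
gripper_width: 0.0688
finger_force: 0.0
[-0.006 -0.004  0.858] [ 9.99756911e-01 -2.20450766e-02  3.64696089e-04  2.53984974e-05]
(35, 257) [0.4397 0.1981 0.012 ] [ 0.4392  0.1981  0.0446  0.0565 23.7128]
(210, 222) [0.4673 0.0248 0.012 ] [4.66400e-01 2.46000e-02 4.51000e-02 4.86000e-02 3.80585e+01]
(319, 204) [ 0.4809 -0.0766  0.012 ] [ 4.80500e-01 -7.67000e-02  4.46000e-02  4.67000e-02  8.74356e+01]
(135, 10) [0.6399 0.0551 0.012 ] [6.41100e-01 5.51000e-02 1.60000e-02 1.61000e-02 6.45543e+01]
(78, 5) [0.6449 0.0969 0.012 ] [6.44900e-01 9.65000e-02 9.00000e-03 7.50000e-03 1.22803e+01]
[np.float64(318.8), np.float64(205.7)]
```

View pics/w7.png

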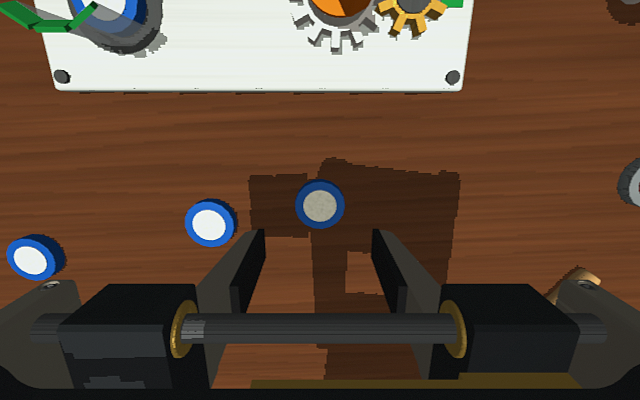

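```bash

python3 -m crank '[[0,0,0.4,0,0,0],[0,0,0.75,0,0,0],[0,0,0.86,0,0,0],[0,0,0.86,0,0,0],[0,0,0.86,0,0,0]]'
python3 -m crank '[[0,0,0,0,0,0],[0,0,0,0,0,0],[0,0,0,0,0,0],[0,0,0,0,0,0],[0,0,0,0,0,0]]' 1 15
python3 -m crank '[[0,0,-0.4,0,0,0],[0,0,-0.9,0,0,0],[0,0,-1,0,0,0],[0,0,-1,0,0,0],[0,0,-1,0,0,0]]'
python3 - <<'E'
from h import *
s=snapshot('wrist'); save(s,'w8'); st=readout.get_state(); p=st['tool_pos']; print(p, tool([.6425,.065,p[2]]))
for b in blobs(s,*BLUE,p[2]+.010,100): print(b['uv'],b['area'],b['c'],b['rect'])
E
```

```text
time_s: 16.25
tool_pos: [0.4795, -0.0767, 0.0045]
orientation: [1.0, -0.023, 0.0, 0.0]
force: [-0.3, 0.4, 0.3]
gripper_width: 0.069
finger_force: 0.0
time_s: 16.75
tool_pos: [0.4793, -0.0767, 0.0044]
orientation: [1.0, -0.023, 0.001, 0.0]
force: [-1.5, 0.2, 7.5]
gripper_width: 0.0456
finger_force: 15.0
time_s: 17.25
tool_pos: [0.478, -0.0764, 0.1028]
orientation: [1.0, -0.023, -0.0, -0.0]
force: [-0.7, 0.1, -0.7]
gripper_width: 0.0452
finger_force: 15.0
[ 0.47755226 -0.07638045  0.10225731] [ 1.582 -1.489 -0.003]
(47, 250) 1777.5 [0.4861 0.0916 0.1123] [ 0.4858  0.0916  0.0276  0.0342 23.5308]
(318, 245) 3933.5 [ 0.4816 -0.0756  0.1123] [ 4.8070e-01 -7.6100e-02  4.4500e-02  4.7400e-02  6.5418e+01]
(215, 216) 1689.0 [ 0.5031 -0.0151  0.1123] [ 5.02800e-01 -1.52000e-02  2.73000e-02  3.01000e-02  4.20526e+01]
(144, 12) 405.0 [0.6102 0.003  0.1123] [6.10800e-01 2.80000e-03 9.70000e-03 1.16000e-02 6.35132e+01]
(91, 8) 151.0 [0.6129 0.0286 0.1123] [6.1280e-01 2.8400e-02 8.4000e-03 4.9000e-03 1.1574e+01]
```

View pics/w8.png

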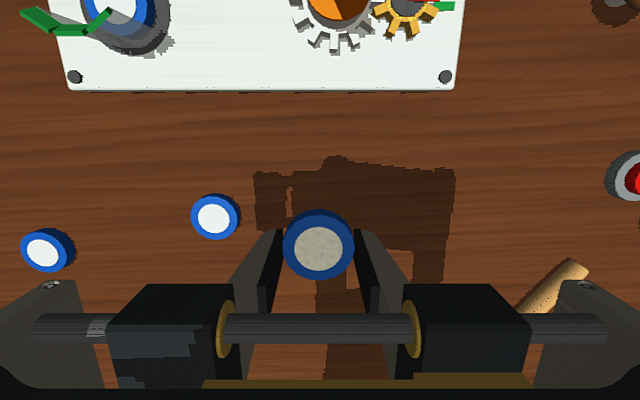

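The capsule is held flat at (318,247). I'll move up in front of the tube and measure capsule and tube in the same wrist picture.

```bash

python3 -m crank '[[0.3,-0.4,-0.2,0,0,0],[0.5,-0.8,-0.2,0,0,0],[0.5,-1,-0.2,0,0,0],[0.5,-1,-0.2,0,0,0]]'
python3 -m crank '[[0.1,-0.4,0,0,0,0],[0.1,-0.49,0,0,0,0],[0.1,-0.49,0,0,0,0],[0.1,-0.49,0,0,0,0],[0.1,-0.49,0,0,0,0]]'
python3 - <<'E'
from h import *
s=snapshot('wrist'); save(s,'w9'); st=readout.get_state(); p=st['tool_pos']; print(p, tool([.643,.0645,p[2]]),st['orientation'])
G=([45,120,40],[85,255,255])
for b in blobs(s,*G,.083,40): print('g',b['uv'],b['area'],b['c'],b['rect'])
for b in blobs(s,[0,0,90],[40,60,255],p[2]+.0076,200,(270,370,200,290)): print('spot',b['uv'],b['area'],b['c'],b['rect'])
for q in ([.643,.0645,.083],[.643,.0645,.032]): print(proj(s,q))
E
```

```text
time_s: 17.7
tool_pos: [0.5326, 0.0232, 0.1216]
orientation: [1.0, -0.022, -0.002, -0.0]
force: [-0.5, 0.3, -0.1]
gripper_width: 0.0452
finger_force: 15.0
time_s: 18.2
tool_pos: [0.5448, 0.0683, 0.1231]
orientation: [1.0, -0.024, -0.001, 0.0]
force: [0.4, 0.9, 0.7]
gripper_width: 0.0452
finger_force: 15.0
[0.54504139 0.06836388 0.12333957] [ 0.98  -0.008 -0.001] [ 9.99721417e-01 -2.35998455e-02 -3.30485937e-04  1.62042150e-04]
g (319, 125) 707.5 [0.6174 0.0652 0.083 ] [6.18200e-01 6.53000e-02 5.01000e-02 1.62000e-02 8.81672e+01]
g (318, 45) 972.0 [0.6683 0.0632 0.083 ] [6.67100e-01 6.34000e-02 5.02000e-02 1.72000e-02 8.72576e+01]
spot (318, 248) 1547.5 [0.545  0.0693 0.1309] [0.5446 0.0694 0.0293 0.0294 9.4116]
[np.float64(318.0), np.float64(85.9)]
[np.float64(318.0), np.float64(90.6)]
```

View pics/w9.png

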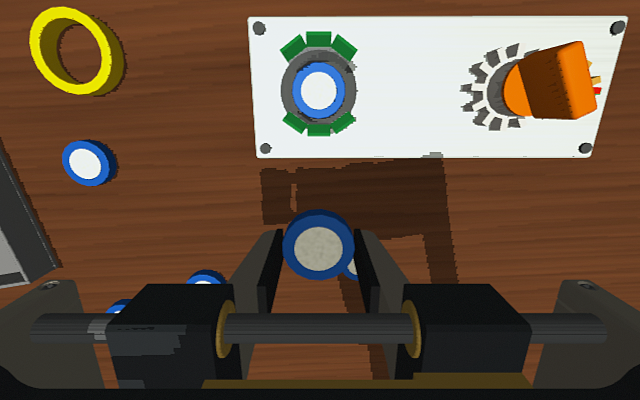

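The lip segments at (319,125) and (318,45) put the tube centre at (0.643, 0.064), and the held capsule is centred on the TCP. Inserting.

```bash

python3 -m crank '[[0.4,0,0,0,0,0],[0.8,0,0,0,0,0],[0.98,0,0,0,0,0],[0.98,0,0,0,0,0],[0.98,0,0,0,0,0],[0.98,0,0,0,0,0]]'
python3 -m crank '[[0,0,0.2,0,0,0],[0,0,0.3,0,0,0],[0,0,0.4,0,0,0],[0,0,0.5,0,0,0],[0,0,0.6,0,0,0],[0,0,0.7,0,0,0],[0,0,0.78,0,0,0],[0,0,0.83,0,0,0],[0,0,0.83,0,0,0]]'
python3 -m crank '[[0,0,0,0,0,0],[0,0,0,0,0,0],[0,0,0,0,0,0]]' -0.3
python3 -m crank '[[0,0,-0.4,0,0,0],[0,0,-0.8,0,0,0],[-0.5,0,-0.8,0,0,0],[-1,0,-0.8,0,0,0],[-1,0,-0.8,0,0,0],[-1,0,-0.8,0,0,0]]'
cat > cap.py <<'E'
from feed import *
def look(name=None,tgt=None):
    s=snapshot('wrist'); st=readout.get_state(); p=st['tool_pos']; print('t',st['time_s'],p)
    if name: save(s,name)
    feed(s)
    for b in blobs(s,[0,0,150],[180,70,255],.08,60):
        for z in (.012,.032,.044,.056,.068,.08):
            c=ray(s,*b['uv'],z)
            if np.hypot(*(c[:2]-[.643,.0645]))<.012: print('tube spot',z,b['uv'],b['area'],np.round(c,3), 'size',np.round(b['rect'][2:4]*(s['position'][2]-z)/(s['position'][2]-.08),4))
    t=snapshot('top')
    for b in blobs(t,*BLUE,.012,60): print('cap',b['uv'],b['c'],b['rect'][:2],tool([*b['c'][:2],.0044]))
E
python3 -c "
from cap import *
look('w10')"
```

```text
time_s: 18.85
tool_pos: [0.6418, 0.0646, 0.1233]
orientation: [1.0, -0.023, -0.001, 0.0]
force: [0.1, 0.4, 0.3]
gripper_width: 0.0449
finger_force: 15.0
time_s: 19.75
tool_pos: [0.6429, 0.065, 0.0397]
orientation: [1.0, -0.023, -0.001, 0.0]
force: [-0.8, 0.0, -0.7]
gripper_width: 0.0456
finger_force: 15.0
time_s: 20.05
tool_pos: [0.6438, 0.0651, 0.0411]
orientation: [1.0, -0.023, 0.0, -0.0]
force: [-0.3, -0.1, -0.3]
gripper_width: 0.0598
finger_force: 0.0
time_s: 20.65
tool_pos: [0.543, 0.0697, 0.1213]
orientation: [1.0, -0.023, 0.0, -0.0]
force: [-0.1, 0.3, 0.3]
gripper_width: 0.0592
finger_force: 0.0
t 20.7 [0.54462772 0.06979014 0.12145051]
feed -0.876752847867521 n 28 tip-based -0.04014713252879552
cap (210, 241) [0.4012 0.3039 0.012 ] [0.4012 0.304 ] [-1.549 -2.272  1.167]
cap (215, 176) [0.5862 0.2966 0.012 ] [0.5863 0.2974] [ 0.302 -2.284  1.171]
```

View pics/w10.png

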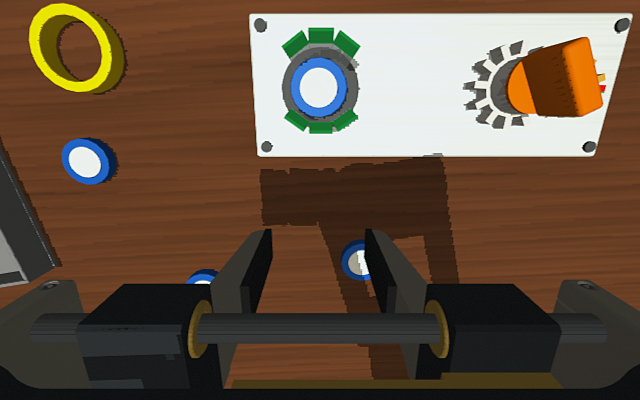

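The second capsule sits flat in the tube at (319,87). Next is the capsule at (0.586, 0.297).

```bash
cat >> cap.py <<'E'
def near(zt=.012):
    s=snapshot('wrist'); st=readout.get_state(); p=st['tool_pos']
    bl=[b for b in blobs(s,*BLUE,zt,100)]; out=[]
    for b in bl:
        g=cv2.cvtColor(s['image'],cv2.COLOR_RGB2HSV); u,v=b['uv']
        if np.hypot(*(b['c'][:2]-p[:2]))>.06: continue
        m=cv2.inRange(g,np.array([0,0,70]),np.array([180,75,255])); k=np.zeros_like(m); cv2.circle(k,(u,v),int(np.sqrt(b['area']/3.14)*.8),1,-1)
        vv,uu=np.nonzero(m*k); c=ray(s,uu.mean(),vv.mean(),zt); print('spot',np.round(c,4),'TCP',np.round(p,4),'move',tool([*c[:2],.0044]))
E
python3 -m crank '[[0.1,-0.5,-0.05,0,0,0],[0.2,-0.9,-0.05,0,0,0],[0.2,-1,-0.05,0,0,0],[0.2,-1,-0.05,0,0,0]]'
python3 -m crank '[[0.1,-0.5,0,0,0,0],[0.1,-0.9,0,0,0,0],[0.1,-1,0,0,0,0],[0.1,-1,0,0,0,0]]' -0.5
python3 -m crank '[[0,-0.28,0.3,0,0,0],[0,-0.28,0.4,0,0,0],[0,-0.28,0.4,0,0,0],[0,-0.28,0.4,0,0,0]]'
python3 -c "
from cap import *
near()"
```

```text
time_s: 21.15
tool_pos: [0.5691, 0.17, 0.1253]
orientation: [1.0, -0.022, 0.0, -0.0]
force: [0.3, -0.4, -1.0]
gripper_width: 0.0597
finger_force: 0.0
time_s: 21.55
tool_pos: [0.5827, 0.2679, 0.1251]
orientation: [1.0, -0.022, -0.0, 0.0]
force: [-0.7, 0.3, -0.5]
gripper_width: 0.0689
finger_force: 0.0
time_s: 21.95
tool_pos: [0.584, 0.2941, 0.0857]
orientation: [1.0, -0.024, -0.0, 0.0]
force: [1.1, -0.2, 1.2]
gripper_width: 0.0685
finger_force: 0.0
spot [0.5878 0.2971 0.012 ] TCP [0.5844 0.2945 0.0863] move [ 0.032 -0.027  0.819]
```

```bash
cat >> cap.py <<'E'
def held():
    p=readout.get_state()['tool_pos']; near(p[2]+.0076); print('to tube',tool([.643,.0642,p[2]]),readout.get_state()['orientation'][:2])
E
python3 -m crank '[[0.03,-0.03,0.4,0,0,0],[0.03,-0.03,0.7,0,0,0],[0.03,-0.03,0.815,0,0,0],[0.03,-0.03,0.815,0,0,0],[0.03,-0.03,0.815,0,0,0]]'
python3 -m crank '[[0,0,0,0,0,0],[0,0,0,0,0,0],[0,0,0,0,0,0],[0,0,0,0,0,0],[0,0,0,0,0,0]]' 1 15
python3 -m crank '[[0,0,-0.4,0,0,0],[0,0,-0.9,0,0,0],[0,0.5,-1,0,0,0],[0,0.8,-1,0,0,0],[0,1,-1,0,0,0],[0,1,-1,0,0,0]]'
python3 -m crank '[[0.3,0.4,-0.1,0,0,0],[0.66,0.8,-0.2,0,0,0],[0.66,1,-0.2,0,0,0],[0.66,1,-0.2,0,0,0]]'
python3 -m crank '[[0,0.25,0,0,0,0],[0,0.31,0,0,0,0],[0,0.31,0,0,0,0],[0,0.31,0,0,0,0]]'
python3 -c "
from cap import *
held()"
```

```text
time_s: 22.5
tool_pos: [0.5881, 0.2989, 0.0055]
orientation: [1.0, -0.023, 0.001, -0.0]
force: [0.1, 0.6, 0.3]
gripper_width: 0.069
finger_force: 0.0
time_s: 23.0
tool_pos: [0.5876, 0.2991, 0.005]
orientation: [1.0, -0.023, 0.001, -0.0]
force: [-1.2, -1.5, 6.1]
gripper_width: 0.0454
finger_force: 15.0
time_s: 23.6
tool_pos: [0.5821, 0.1968, 0.1039]
orientation: [1.0, -0.024, -0.0, 0.0]
force: [0.2, -0.6, -0.3]
gripper_width: 0.0452
finger_force: 15.0
time_s: 24.0
tool_pos: [0.645, 0.0941, 0.1237]
orientation: [1.0, -0.024, 0.0, 0.0]
force: [-0.3, 0.0, -0.1]
gripper_width: 0.0447
finger_force: 15.0
time_s: 24.4
tool_pos: [0.6423, 0.0664, 0.1238]
orientation: [1.0, -0.023, -0.0, -0.0]
force: [-0.3, -0.6, -0.2]
gripper_width: 0.0448
finger_force: 15.0
spot [0.6468 0.0668 0.1314] TCP [0.6423 0.0664 0.1239] move [ 0.046 -0.005  1.195]
to tube [0.008 0.022 0.001] [ 0.99974114 -0.02275087]
```

```bash
python3 -c "
from cap import *
s=snapshot('wrist'); p=readout.get_state()['tool_pos']; print(p)
for lo in (90,):
  for b in blobs(s,[0,0,lo],[40,60,255],p[2]+.0076,200,(270,370,190,300)): print('spot',b['uv'],b['area'],b['c'],b['rect'])
for b in blobs(s,*BLUE,p[2]+.0076,300): print('blue',b['uv'],b['area'],b['rect'])
cv2.imwrite('pics/w11.png',cv2.resize(cv2.cvtColor(s['image'][150:320,220:420],cv2.COLOR_RGB2BGR),None,fx=3,fy=3))
"
```

```text
[0.64233582 0.06633977 0.12397847]
spot (318, 248) 1540.5 [0.6429 0.0675 0.1316] [6.42400e-01 6.77000e-02 2.93000e-02 2.89000e-02 8.73475e+01]
spot (319, 200) 501.5 [0.6739 0.0651 0.1316] [6.74000e-01 6.51000e-02 1.91000e-02 1.27000e-02 8.30182e+01]
blue (319, 234) 4968.0 [6.52200e-01 6.70000e-02 4.48000e-02 6.18000e-02 8.73487e+01]
```

View pics/w11.png

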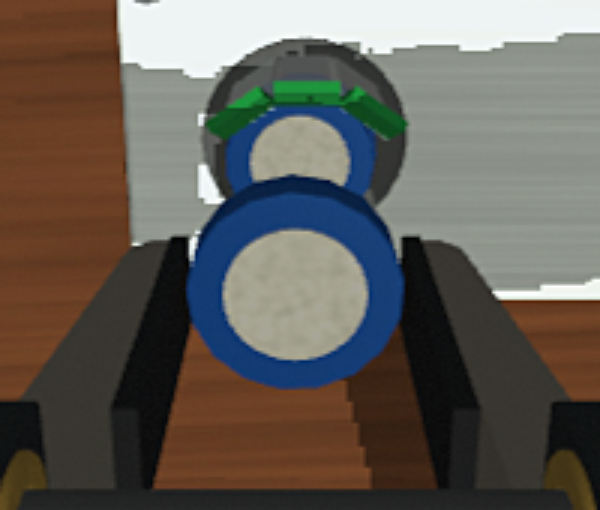

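The blue blob had merged with the one in the tube. The held spot itself, (318,248), is centred on the TCP, so I'll insert and go on to the next capsule.

```bash
cat >> cap.py <<'E'
def held():
    s=snapshot('wrist'); p=readout.get_state()['tool_pos']
    b=max(blobs(s,[0,0,90],[40,60,255],p[2]+.0076,800,(280,360,210,290)),key=lambda b:b['area']); c=b['c']
    print('held offset',c-p,'cap to tube',tool(p+np.array([.6430,.0643,0])-[c[0],c[1],0]))
E
python3 -m crank '[[0.005,0.025,0.2,0,0,0],[0.005,0.025,0.3,0,0,0],[0.005,0.025,0.4,0,0,0],[0.005,0.025,0.5,0,0,0],[0.005,0.025,0.6,0,0,0],[0.005,0.025,0.68,0,0,0],[0.005,0.025,0.73,0,0,0],[0.005,0.025,0.73,0,0,0]]'
python3 -m crank '[[0,0,0,0,0,0],[0,0,0,0,0,0],[0,0,0,0,0,0]]' -0.3
python3 -m crank '[[0,0,-0.4,0,0,0],[0,0,-0.73,0,0,0],[-0.4,0,-0.73,0,0,0],[-0.9,0,-0.73,0,0,0],[-0.9,0,-0.73,0,0,0],[-0.9,0,-0.73,0,0,0]]'
python3 - <<'E'
from cap import *
s=snapshot('wrist'); save(s,'w12'); print(spotter.spot_point(s,'tube_floor')[:1])
t=snapshot('top'); 
for b in blobs(t,*BLUE,.012,60): print('cap',b['uv'],b['c'],tool([*b['c'][:2],.0044]))
E
```

```text
time_s: 25.3
tool_pos: [0.6424, 0.0625, 0.0503]
orientation: [1.0, -0.023, -0.001, 0.0]
force: [0.6, 0.1, -0.5]
gripper_width: 0.0453
finger_force: 15.0
time_s: 25.6
tool_pos: [0.6432, 0.0625, 0.0516]
orientation: [1.0, -0.023, 0.0, -0.0]
force: [-0.3, 0.0, 0.9]
gripper_width: 0.0596
finger_force: 0.0
time_s: 26.2
tool_pos: [0.5524, 0.0667, 0.1247]
orientation: [1.0, -0.023, 0.0, -0.0]
force: [1.4, 0.1, 0.2]
gripper_width: 0.06
finger_force: 0.0
[]
cap (210, 241) [0.4012 0.3039 0.012 ] [-1.645 -2.297  1.2  ]
```

View pics/w12.png

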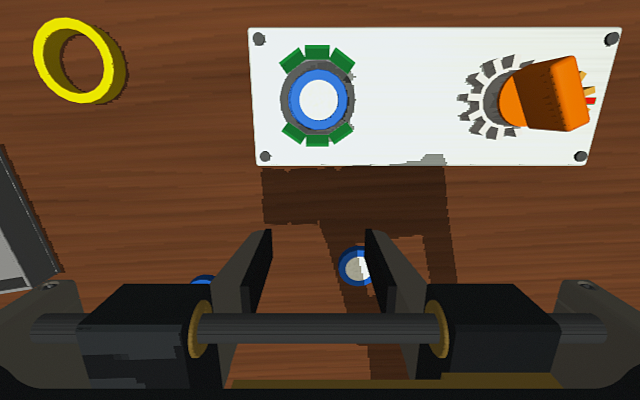

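Three capsules are now stacked flat, with the top one at (319,98). I've just counted my pictures: 16 viewed, which is over the limit of 14. From here I'll work by numbers only. Next is the capsule at (0.466, 0.025).

```bash

python3 -m crank '[[-0.4,0.2,0,0,0,0],[-0.84,0.45,0.2,0,0,0],[-0.84,0.45,0.35,0,0,0],[-0.84,0.45,0.35,0,0,0],[-0.84,0.45,0.35,0,0,0]]' -0.5
python3 -c "
from cap import *
near()"
```

```text
time_s: 26.85
tool_pos: [0.4688, 0.0257, 0.0895]
orientation: [1.0, -0.023, 0.001, -0.0]
force: [-0.1, 0.1, 1.0]
gripper_width: 0.0691
finger_force: 0.0
spot [0.4652 0.0266 0.012 ] TCP [0.4691 0.0258 0.0898] move [-0.041 -0.006  0.854]
```

```bash

python3 -m crank '[[-0.04,-0.01,0.4,0,0,0],[-0.04,-0.01,0.75,0,0,0],[-0.04,-0.01,0.85,0,0,0],[-0.04,-0.01,0.85,0,0,0],[-0.04,-0.01,0.85,0,0,0]]'
python3 -m crank '[[0,0,0,0,0,0],[0,0,0,0,0,0],[0,0,0,0,0,0],[0,0,0,0,0,0],[0,0,0,0,0,0]]' 1 15
python3 -m crank '[[0,0,-0.4,0,0,0],[0,0,-0.9,0,0,0],[0.4,0,-1,0,0,0],[0.8,0,-1,0,0,0],[0.8,0,-1,0,0,0]]'
python3 -m crank '[[0.4,-0.25,-0.2,0,0,0],[0.8,-0.46,-0.2,0,0,0],[0.96,-0.46,-0.2,0,0,0],[0.96,-0.46,-0.2,0,0,0],[0.96,-0.46,-0.2,0,0,0],[0.96,-0.46,-0.2,0,0,0]]'
python3 -c "
from cap import *
held()"
```

```text
time_s: 27.4
tool_pos: [0.4644, 0.027, 0.0051]
orientation: [1.0, -0.023, 0.001, -0.0]
force: [-0.6, 0.5, 0.2]
gripper_width: 0.0689
finger_force: 0.0
time_s: 27.9
tool_pos: [0.4636, 0.0268, 0.0048]
orientation: [1.0, -0.023, 0.001, -0.0]
force: [-0.6, -1.1, 7.4]
gripper_width: 0.0452
finger_force: 15.0
time_s: 28.4
tool_pos: [0.5485, 0.023, 0.106]
orientation: [1.0, -0.023, 0.004, -0.0]
force: [0.4, -0.5, 0.1]
gripper_width: 0.0453
finger_force: 15.0
time_s: 29.0
tool_pos: [0.639, 0.0642, 0.1236]
orientation: [1.0, -0.023, -0.001, 0.0]
force: [0.8, -0.2, -0.7]
gripper_width: 0.0453
finger_force: 15.0
held offset [0.00185254 0.00108971 0.00760116] cap to tube [ 0.019  0.009 -0.   ]
```

```bash

python3 -m crank '[[0.02,0.005,0.2,0,0,0],[0.02,0.005,0.3,0,0,0],[0.02,0.005,0.4,0,0,0],[0.02,0.005,0.5,0,0,0],[0.02,0.005,0.56,0,0,0],[0.02,0.005,0.6,0,0,0],[0.02,0.005,0.6,0,0,0]]'
python3 -m crank '[[0,0,0,0,0,0],[0,0,0,0,0,0],[0,0,0,0,0,0]]' -0.3
python3 -m crank '[[0,0,-0.4,0,0,0],[0,0,-0.6,0,0,0],[-0.4,0,-0.6,0,0,0],[-0.9,0,-0.6,0,0,0],[-0.9,0,-0.6,0,0,0],[-0.9,0,-0.6,0,0,0]]'
cat >> cap.py <<'E'
def stack(z):  # tube top spot seen from wrist, for a top at height z
    s=snapshot('wrist'); u,v=map(int,proj(s,[.643,.0643,z])); g=cv2.cvtColor(s['image'],cv2.COLOR_RGB2HSV)
    m=cv2.inRange(g,*map(np.array,BLUE)); k=np.zeros_like(m); cv2.circle(k,(u,v),45,1,-1); vv,uu=np.nonzero(m*k)
    P=np.array([ray(s,a,b,z)[:2] for a,b in zip(uu,vv)]); (c,r)=cv2.minEnclosingCircle(P.astype(np.float32)); print('stack top',z,'centre',np.round(c,4),'diam',round(2*r,4),'ok if 0.046')
def top():
    t=snapshot('top')
    for b in blobs(t,*BLUE,.012,60): print('cap',b['uv'],b['c'],tool([*b['c'][:2],.0044]))
E
python3 -c "
from cap import *
stack(.068);stack(.056);top()"
```

```text
time_s: 29.75
tool_pos: [0.6426, 0.064, 0.0636]
orientation: [1.0, -0.023, -0.0, 0.0]
force: [0.6, 0.3, -0.2]
gripper_width: 0.0456
finger_force: 15.0
time_s: 30.05
tool_pos: [0.6432, 0.0641, 0.0646]
orientation: [1.0, -0.023, 0.0, -0.0]
force: [0.2, 0.3, 0.6]
gripper_width: 0.0595
finger_force: 0.0
time_s: 30.65
tool_pos: [0.5524, 0.0683, 0.1246]
orientation: [1.0, -0.023, 0.0, -0.0]
force: [0.4, 0.9, 1.0]
gripper_width: 0.0596
finger_force: 0.0
stack top 0.068 centre [0.6439 0.0642] diam 0.0473 ok if 0.046
stack top 0.056 centre [0.6437 0.0646] diam 0.0495 ok if 0.046
cap (210, 241) [0.4012 0.3039 0.012 ] [-1.645 -2.282  1.2  ]
```

Four capsules confirmed. Next is the one near (0.437, 0.203).

```bash

python3 -m crank '[[-0.4,-0.4,0,0,0,0],[-0.8,-0.8,0,0,0,0],[-1,-1,0,0,0,0],[-1,-1,0,0,0,0]]' -0.5
python3 -m crank '[[-0.2,-0.27,0.2,0,0,0],[-0.2,-0.27,0.35,0,0,0],[-0.2,-0.27,0.35,0,0,0],[-0.2,-0.27,0.35,0,0,0]]'
python3 -c "
from cap import *
near()"
```

```text
time_s: 31.2
tool_pos: [0.4557, 0.1753, 0.124]
orientation: [1.0, -0.022, -0.001, -0.0]
force: [0.3, -0.2, -0.5]
gripper_width: 0.0683
finger_force: 0.0
time_s: 31.6
tool_pos: [0.4401, 0.2005, 0.0892]
orientation: [1.0, -0.023, 0.0, 0.0]
force: [-0.2, 1.1, 0.6]
gripper_width: 0.0691
finger_force: 0.0
spot [0.4364 0.2038 0.012 ] TCP [0.4403 0.2005 0.0896] move [-0.041 -0.032  0.852]
```

```bash

python3 -m crank '[[-0.04,-0.03,0.4,0,0,0],[-0.04,-0.03,0.75,0,0,0],[-0.04,-0.03,0.85,0,0,0],[-0.04,-0.03,0.85,0,0,0],[-0.04,-0.03,0.85,0,0,0]]'
python3 -m crank '[[0,0,0,0,0,0],[0,0,0,0,0,0],[0,0,0,0,0,0],[0,0,0,0,0,0],[0,0,0,0,0,0]]' 1 15
python3 -m crank '[[0,0,-0.4,0,0,0],[0,0,-0.9,0,0,0],[0.4,0.3,-1,0,0,0],[0.8,0.6,-1,0,0,0],[1,0.6,-1,0,0,0],[1,0.6,-1,0,0,0]]'
python3 -m crank '[[0.4,0.4,-0.2,0,0,0],[0.8,0.7,-0.2,0,0,0],[1,0.7,-0.2,0,0,0],[1,0.7,-0.2,0,0,0]]'
python3 -m crank '[[0.13,0,0,0,0,0],[0.13,0,0,0,0,0],[0.13,0,0,0,0,0],[0.13,0,0,0,0,0]]'
python3 -c "
from cap import *
held()"
```

```text
time_s: 32.15
tool_pos: [0.4362, 0.2039, 0.0052]
orientation: [1.0, -0.023, 0.001, -0.0]
force: [0.1, -0.9, 0.1]
gripper_width: 0.069
finger_force: 0.0
time_s: 32.65
tool_pos: [0.4356, 0.204, 0.0048]
orientation: [1.0, -0.023, 0.001, -0.0]
force: [-0.9, -0.9, 7.7]
gripper_width: 0.0453
finger_force: 15.0
time_s: 33.25
tool_pos: [0.535, 0.1385, 0.1047]
orientation: [1.0, -0.024, 0.001, -0.0]
force: [0.9, -0.5, 0.1]
gripper_width: 0.0451
finger_force: 15.0
time_s: 33.65
tool_pos: [0.631, 0.0639, 0.1242]
orientation: [1.0, -0.024, 0.001, -0.0]
force: [0.8, 0.3, -0.3]
gripper_width: 0.0453
finger_force: 15.0
time_s: 34.05
tool_pos: [0.6409, 0.0647, 0.124]
orientation: [1.0, -0.023, -0.0, 0.0]
force: [-0.5, 0.5, -1.4]
gripper_width: 0.0453
finger_force: 15.0
held offset [0.00106172 0.00119087 0.00756013] cap to tube [ 0.01   0.015 -0.   ]
```

```bash

python3 -m crank '[[0.01,0.01,0.15,0,0,0],[0.01,0.01,0.25,0,0,0],[0.01,0.01,0.35,0,0,0],[0.01,0.01,0.43,0,0,0],[0.01,0.01,0.49,0,0,0],[0.01,0.01,0.49,0,0,0]]'
python3 -m crank '[[0,0,0,0,0,0],[0,0,0,0,0,0],[0,0,0,0,0,0],[0,0,0,0,0,0]]' -0.3
python3 -m crank '[[0,0,-0.3,0,0,0],[0,0,-0.5,0,0,0],[-0.4,0,-0.5,0,0,0],[-0.9,0,-0.5,0,0,0],[-0.9,0,-0.5,0,0,0],[-0.9,0,-0.5,0,0,0]]'
python3 -c "
from cap import *
stack(.080);stack(.068);top()"
```

```text
time_s: 34.7
tool_pos: [0.6422, 0.0629, 0.0739]
orientation: [1.0, -0.023, -0.001, 0.0]
force: [-0.1, -0.1, -0.4]
gripper_width: 0.045
finger_force: 15.0
time_s: 35.1
tool_pos: [0.6431, 0.0631, 0.0755]
orientation: [1.0, -0.023, 0.0, -0.0]
force: [-0.6, 0.4, 0.3]
gripper_width: 0.0596
finger_force: 0.0
time_s: 35.7
tool_pos: [0.5524, 0.0672, 0.1256]
orientation: [1.0, -0.023, 0.0, -0.0]
force: [0.8, 0.6, -0.8]
gripper_width: 0.0597
finger_force: 0.0
stack top 0.08 centre [0.6431 0.0638] diam 0.0461 ok if 0.046
stack top 0.068 centre [0.6432 0.0638] diam 0.0484 ok if 0.046
cap (210, 241) [0.4012 0.3039 0.012 ] [-1.645 -2.292  1.21 ]
```

The stack is five high. The last capsule goes to the stock box.

```bash

python3 -m crank '[[-0.4,-0.4,0,0,0,0],[-0.7,-0.8,0,0,0,0],[-0.8,-1,0,0,0,0],[-0.8,-1,0,0,0,0]]' -0.5
python3 -m crank '[[-0.4,-0.4,0,0,0,0],[-0.7,-0.8,0,0,0,0],[-0.82,-1,0,0,0,0],[-0.82,-1,0,0,0,0]]'
python3 -m crank '[[0,-0.28,0.2,0,0,0],[0,-0.28,0.35,0,0,0],[0,-0.28,0.35,0,0,0],[0,-0.28,0.35,0,0,0]]'
python3 -c "
from cap import *
near()
s=snapshot('top')
hsv=cv2.cvtColor(s['image'],cv2.COLOR_RGB2HSV); print('box',[ray(s,u,v,.035)[:2].round(3).tolist() for u,v in ((132,170),(182,164),(187,218),(136,222))])"
```

```text
time_s: 36.25
tool_pos: [0.4774, 0.1734, 0.1253]
orientation: [1.0, -0.022, 0.0, -0.0]
force: [0.3, -0.3, 0.0]
gripper_width: 0.0688
finger_force: 0.0
time_s: 36.65
tool_pos: [0.4005, 0.2769, 0.1253]
orientation: [1.0, -0.022, 0.0, -0.001]
force: [0.5, -0.1, 0.6]
gripper_width: 0.0688
finger_force: 0.0
time_s: 37.05
tool_pos: [0.4025, 0.3017, 0.09]
orientation: [1.0, -0.023, -0.0, 0.0]
force: [0.7, 0.1, 0.2]
gripper_width: 0.0687
finger_force: 0.0
spot [0.4015 0.3044 0.012 ] TCP [0.4026 0.3019 0.0905] move [-0.012 -0.025  0.861]
box [[0.597, 0.518], [0.614, 0.383], [0.464, 0.362], [0.454, 0.496]]
```

```bash

python3 -m crank '[[-0.01,-0.03,0.4,0,0,0],[-0.01,-0.03,0.75,0,0,0],[-0.01,-0.03,0.86,0,0,0],[-0.01,-0.03,0.86,0,0,0],[-0.01,-0.03,0.86,0,0,0]]'
python3 -m crank '[[0,0,0,0,0,0],[0,0,0,0,0,0],[0,0,0,0,0,0],[0,0,0,0,0,0],[0,0,0,0,0,0]]' 1 15
python3 -m crank '[[0,0,-0.4,0,0,0],[0,0,-0.8,0,0,0],[0.4,-0.4,-0.8,0,0,0],[0.8,-0.8,-0.8,0,0,0],[0.8,-0.9,-0.8,0,0,0],[0.8,-0.9,-0.8,0,0,0]]'
python3 -m crank '[[0.4,-0.4,0,0,0,0],[0.45,-0.57,0.2,0,0,0],[0.45,-0.57,0.4,0,0,0],[0.45,-0.57,0.6,0,0,0],[0.45,-0.57,0.65,0,0,0],[0.45,-0.57,0.65,0,0,0]]'
python3 -m crank '[[0,0,0,0,0,0],[0,0,0,0,0,0],[0,0,0,0,0,0],[0,0,0,0,0,0]]' -0.3
python3 -m crank '[[0,0,-0.4,0,0,0],[0,0,-0.8,0,0,0],[-0.5,0.5,-1,0,0,0],[-0.9,1,-1,0,0,0],[-0.9,1,-1,0,0,0],[-0.9,1,-1,0,0,0]]'
python3 -c "
from cap import *
top(); s=snapshot('wrist')
for b in blobs(s,*BLUE,.016,60): print(b['uv'],b['c'])
s=snapshot('top'); print([(np.round(d['centre'],3).tolist(),round(d['p'],2)) for d in spotter.spot_point(s,'ready_top')],[(np.round(d['centre'],3).tolist(),round(d['p'],2)) for d in spotter.spot_point(s,'brush')])"
```

```text
time_s: 37.65
tool_pos: [0.4016, 0.3058, 0.0053]
orientation: [1.0, -0.023, 0.0, -0.0]
force: [1.0, 0.7, 0.2]
gripper_width: 0.0686
finger_force: 0.0
time_s: 38.15
tool_pos: [0.4012, 0.3058, 0.0049]
orientation: [1.0, -0.023, 0.0, -0.0]
force: [-0.8, -1.1, 7.5]
gripper_width: 0.045
finger_force: 15.0
time_s: 38.75
tool_pos: [0.4866, 0.394, 0.0844]
orientation: [1.0, -0.023, 0.001, -0.001]
force: [-0.4, 0.2, -0.3]
gripper_width: 0.0451
finger_force: 15.0
time_s: 39.35
tool_pos: [0.5311, 0.4453, 0.0182]
orientation: [1.0, -0.023, -0.001, 0.001]
force: [0.6, 0.2, -0.9]
gripper_width: 0.0452
finger_force: 15.0
time_s: 39.75
tool_pos: [0.5327, 0.4467, 0.0199]
orientation: [1.0, -0.023, 0.0, -0.0]
force: [0.4, 1.0, -0.2]
gripper_width: 0.0598
finger_force: 0.0
time_s: 40.35
tool_pos: [0.4344, 0.3475, 0.1194]
orientation: [1.0, -0.023, -0.001, 0.001]
force: [0.1, -0.2, 0.2]
gripper_width: 0.0598
finger_force: 0.0
cap (160, 194) [0.5326 0.4474 0.012 ] [ 0.911 -1.021  1.155]
cap (297, 150) [0.6607 0.0667 0.012 ] [2.368 2.722 1.155]
(208, 100) [0.533  0.4456 0.016 ]
[([0.489, -0.384, 0.024], 0.65)] [([0.32, -0.279, -0.001], 0.88), ([0.531, 0.448, 0.012], 0.21)]
```

The capsule is in the box. Now close the fingers and travel to the button.

```bash

python3 -m crank '[[0,0.4,-0.1,0,0,0],[0,0.8,-0.2,0,0,0],[0,1,-0.2,0,0,0],[0,1,-0.2,0,0,0]]' 1 15
python3 -m crank '[[0,0.4,0,0,0,0],[0,0.8,0,0,0,0],[0,1,0,0,0,0],[0,1,0,0,0,0]]'
python3 -m crank '[[0,0.4,0,0,0,0],[0,0.8,0,0,0,0],[0,1,0,0,0,0],[0,1,0,0,0,0]]'
python3 -m crank '[[0,0.4,0,0,0,0],[0,0.8,0,0,0,0],[0,1,0,0,0,0],[0,1,0,0,0,0]]'
python3 -m crank '[[0.1,0.4,0,0,0,0],[0.2,0.8,0,0,0,0],[0.2,1,0,0,0,0],[0.2,1,0,0,0,0]]'
python3 -m crank '[[0.1,0.4,0,0,0,0],[0.2,0.8,0,0,0,0],[0.2,1,0,0,0,0],[0.2,1,0,0,0,0]]'
python3 -m crank '[[0.1,0.4,0,0,0,0],[0.2,0.8,0,0,0,0],[0.2,1,0,0,0,0],[0.2,1,0,0,0,0]]' | head -2
python3 - <<'E'
from cap import *
s=snapshot('wrist'); save(s,'w13'); st=readout.get_state(); print(st['tool_pos'],st['gripper_width'])
for l in ['ready_top','mush2']: print(l,[(np.round(d['centre'],3).tolist(),round(d['p'],2)) for d in spotter.spot_point(s,l)][:3])
for b in blobs(s,*RED,.025,100): print(b['uv'],b['area'],b['c'],b['rect'])
feed(s)
top(); s=snapshot('side'); 
for b in blobs(s,*BLUE,.012,30): print('side',b['uv'],b['c'])
feed(s)
for q in ([.643,.0643,.08],[.533,.4456,.016]): print(proj(s,q))
E
```

```text
time_s: 41.0
tool_pos: [0.4338, 0.2495, 0.1391]
orientation: [1.0, -0.024, -0.0, 0.0]
force: [0.3, 0.2, -0.3]
gripper_width: 0.03
finger_force: 0.0
time_s: 41.4
tool_pos: [0.4293, 0.1502, 0.1389]
orientation: [1.0, -0.024, -0.0, 0.0]
force: [0.0, 0.1, -0.7]
gripper_width: 0.0006
finger_force: 0.0
time_s: 41.8
tool_pos: [0.4251, 0.0507, 0.1391]
orientation: [1.0, -0.024, 0.0, -0.0]
force: [0.9, 0.7, -0.2]
gripper_width: 0.0003
finger_force: 0.0
time_s: 42.2
tool_pos: [0.4208, -0.0491, 0.1392]
orientation: [1.0, -0.024, 0.0, -0.0]
force: [-0.8, 0.2, -0.8]
gripper_width: 0.001
finger_force: 0.0
time_s: 42.6
tool_pos: [0.4365, -0.1499, 0.139]
orientation: [1.0, -0.024, 0.0, -0.0]
force: [-0.3, -0.3, 0.6]
gripper_width: 0.0004
finger_force: 0.0
time_s: 43.0
tool_pos: [0.4516, -0.2504, 0.1389]
orientation: [1.0, -0.024, 0.0, -0.0]
force: [-0.8, 0.9, 0.8]
gripper_width: 0.0006
finger_force: 0.0
time_s: 43.4
tool_pos: [0.4661, -0.3511, 0.1387]
[ 0.46555033 -0.34970908  0.13855461] 0.00021114857180618127
ready_top [([0.489, -0.378, 0.024], 0.6)]
mush2 [([0.437, -0.414, -0.001], 0.65), ([0.639
[... 308 characters left out ...]
sed -0.07165159481727588
cap (160, 195) [0.5324 0.4476 0.012 ] [ 0.31  -7.987  1.354]
cap (297, 150) [0.6608 0.0667 0.012 ] [ 1.766 -4.241  1.348]
side (367, 182) [0.6507 0.0973 0.012 ]
side (9, 197) [-0.2804  0.1253  0.012 ]
side (28, 48) [-0.5293  0.9627  0.012 ]feed.py:6: RuntimeWarning: Mean of empty slice.
  d=P.mean(0); w=np.linalg.svd(P-d)[2][0]; w*=np.sign(w@(d-[.6345,-.146]))
  ret = ret.dtype.type(ret / rcount)
Traceback (most recent call last):
  File "feed.py", line 6, in feed
    d=P.mean(0); w=np.linalg.svd(P-d)[2][0]; w*=np.sign(w@(d-[.6345,-.146]))
                   ~~~~~~~~~~~~~^^^^^
numpy.linalg.LinAlgError: 1-dimensional array given. Array must be at least two-dimensional
```

```bash

python3 -m crank '[[0.25,0.25,0.3,0,0,0],[0.25,0.25,0.6,0,0,0],[0.25,0.25,0.85,0,0,0],[0.25,0.25,1,0,0,0],[0.25,0.25,1,0,0,0],[0.25,0.25,1,0,0,0]]'
python3 -m crank '[[0,0,0.04,0,0,0],[0,0,0.08,0,0,0],[0,0,0.12,0,0,0],[0,0,0.14,0,0,0],[0,0,0.14,0,0,0]]'
python3 -m crank '[[0,0,0.02,0,0,0],[0,0,0.04,0,0,0],[0,0,0.05,0,0,0],[0,0,0.05,0,0,0]]'
```

```text
time_s: 44.25
tool_pos: [0.4897, -0.3771, 0.0398]
orientation: [1.0, -0.023, 0.0, 0.0]
force: [0.3, -0.6, 0.5]
gripper_width: 0.0007
finger_force: 0.0
time_s: 44.75
tool_pos: [0.4891, -0.3773, 0.0248]
orientation: [1.0, -0.023, -0.0, -0.0]
force: [-0.1, -0.4, -0.6]
gripper_width: 0.0001
finger_force: 0.0
time_s: 45.15
tool_pos: [0.4895, -0.3775, 0.0202]
orientation: [1.0, -0.023, 0.0, 0.0]
force: [-0.8, -0.4, 1.9]
gripper_width: 0.0007
finger_force: 1.3
```

```bash

python3 -m crank '[[0,0,0.02,0,0,0],[0,0,0.04,0,0,0],[0,0,0.05,0,0,0],[0,0,0.05,0,0,0]]'
python3 -m crank '[[0,0,0.01,0,0,0],[0,0,0.02,0,0,0],[0,0,0.025,0,0,0],[0,0,0.025,0,0,0],[0,0,0.025,0,0,0]]'
```

```text
time_s: 45.55
tool_pos: [0.4895, -0.3775, 0.0162]
orientation: [1.0, -0.023, 0.0, 0.0]
force: [-3.6, 2.1, 15.7]
gripper_width: 0.0007
finger_force: 7.7
time_s: 46.05
tool_pos: [0.4897, -0.3776, 0.0158]
orientation: [1.0, -0.023, 0.0, 0.0]
force: [-8.2, 6.7, 37.6]
gripper_width: 0.0006
finger_force: 18.8
```

The button is on its stop. I'll retreat and check everything.

```bash

python3 -m crank '[[0,0,-0.1,0,0,0],[0,0,-0.4,0,0,0],[0,0,-0.8,0,0,0],[-0.3,0,-1,0,0,0],[-0.3,-0.3,-1,0,0,0],[-0.3,-0.3,-1,0,0,0],[-0.3,-0.3,-1,0,0,0]]'
python3 - <<'E'
from cap import *
s=snapshot('wrist'); print(readout.get_state()['force']); feed(s)
print([(np.round(d['centre'],3).tolist(),round(d['p'],2)) for l in ('gear_knob','ready_top') for d in spotter.spot_point(s,l)][:3])
t=snapshot('top'); top()
for l in ['mush1','taperoll','brush','gear_knob','ready_top']: print(l,[(np.round(d['centre'],3).tolist(),round(d['p'],2)) for d in spotter.spot_point(t,l)][:3])
s=snapshot('side')
for l in ['mush1','taperoll','cap1_center','pre1_center','gear_knob','brush']: print(l,[(np.round(d['centre'],3).tolist(),round(d['p'],2)) for d in spotter.spot_point(s,l)][:4])
E
```

```text
time_s: 46.75
tool_pos: [0.4607, -0.3457, 0.1125]
orientation: [1.0, -0.023, -0.0, 0.0]
force: [0.3, -0.4, 0.3]
gripper_width: 0.0007
finger_force: 0.0
[-0.09930896  0.10182301  0.24957268]feed.py:6: RuntimeWarning: Mean of empty slice.
  d=P.mean(0); w=np.linalg.svd(P-d)[2][0]; w*=np.sign(w@(d-[.6345,-.146]))
  ret = ret.dtype.type(ret / rcount)
Traceback (most recent call last):
  File "feed.py", line 6, in feed
    d=P.mean(0); w=np.linalg.svd(P-d)[2][0]; w*=np.sign(w@(d-[.6345,-.146]))
                   ~~~~~~~~~~~~~^^^^^
numpy.linalg.LinAlgError: 1-dimensional array given. Array must be at least two-dimensional
```

```bash
python3 - <<'E'
from cap import *
t=snapshot('top'); top()
for l in ['mush1','taperoll','brush','gear_knob']: print(l,[(np.round(d['centre'],3).tolist(),round(d['p'],2)) for d in spotter.spot_point(t,l)][:3])
s=snapshot('side')
for l in ['mush1','taperoll','cap1_center','gear_knob','brush']: print(l,[(np.round(d['centre'],3).tolist(),round(d['p'],2)) for d in spotter.spot_point(s,l)][:4])
E
```

```text
cap (160, 195) [0.5324 0.4475 0.012 ] [ 0.348 -7.964  1.078]
cap (297, 150) [0.6607 0.0667 0.012 ] [ 1.805 -4.219  1.077]
mush1 [([0.637, -0.326, 0.001], 0.66), ([0.436, -0.418, 0.002], 0.52), ([0.316, -0.28, -0.004], 0.32)]
taperoll [([0.686, 0.278, 0.0], 0.58)]
brush []
gear_knob [([0.634, -0.096, 0.085], 0.72)]
mush1 [([0.44, -0.418, 0.001], 0.7), ([0.639, -0.323, 0.001], 0.67)]
taperoll [([0.686, 0.276, -0.001], 0.78)]
cap1_center [([0.645, 0.062, 0.061], 0.5)]
gear_knob [([0.637, -0.095, 0.091], 0.84)]
brush [([0.318, -0.281, 0.001], 0.98), ([0.636, -0.097, 0.093], 0.33)]
```

All the measurements check out, so I'm handing in.

```bash
python3 -c "
from cell import ctrl
print(ctrl.hand_in())"
```

```text
the job is handed in; nothing more can be done
None
```

I handed the job in with the gear home, the pinion at its mark (about -0.04 rad), five capsules in the tube, one in the stock box, the button pressed to its stop, and the mushrooms, tape roll and brush where they started; hand-in returned no verdict, I never measured the button springing back up, and I viewed 16 pictures, two over the limit of 14.

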